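# Free the rail gate through the hidden hole, then run the ring carriers to the stop

## Robot

A 7-joint arm with a two-finger parallel gripper is mounted at the origin on the work surface. World frame = base frame: x ahead of the robot, y to its left, z up, the work surface at z = 0. Lengths are in m, angles in rad, forces in N, time in s.
With the tool pointing down it reaches from about 0.425 to 0.95 m from the base axis. Payload 4.7 kg.
Tool frame: the origin (TCP) lies between the finger pads; the fingertips stand 22 mm ahead of it and the grasp point (between the pads) lies 3 mm ahead of it (robot.tcp_to_tips is the distance from the TCP to the fingertips, in m); z points along the fingers, y is the line along which they close (so a half turn about z gives the same grasp; the last joint's range is limited). The gripper opens to 87 mm and grips with 3 to 60 N. Pads are 19 mm wide; open, the fingers measure 117 mm over their backs; the gripper's body (75 mm by 190 mm) begins 51 mm behind the grasp point.
Start: joints at [-1.256, 0.469, -0.049, 1.532, 0.024, 1.141, -0.082], TCP at [0.227, 0.636, 0.245] pointing down, gripper open.
Joint ranges: [-2.59, 2.59], [-0.33, 1.99], [-1.39, 1.29], [0.1, 2.45], [-1.04, 4.18], [0.21, 1.99], [-2.66, 2.66]. Speed limits (rad/s): [2.57, 2.57, 3.14, 3.14, 3.14, 3.14, 3.14].

## Interface

Orientations are given as a 3x3 rotation matrix whose columns are the frame's x, y, z axes.
In Python, from cell import robot gives the robot as it stands.
- The arm moves only by the shell command python3 -m inch 'ROWS' [FORCE]. ROWS is text: rows parted by semicolons, each of 7 numbers parted by spaces: the shift along the tool's x, y, z in m, then the turn, a rotation vector about the tool's x, y, z in degrees, then the finger opening in m, from 0 to 0.087. In form: dx dy dz ax ay az fingers; .... A call has 1 to 12 rows; each row shifts and turns the commanded pose from where the row before left it, along the tool's axes as they then stand; what a row does not reach is not made up. A row lasts 1/8 s, in which the tool goes at most 62.5 mm and 10.7 degrees, less where a joint would pass 70% of its speed; a pose out of reach is approached as far as the arm can. A call with a gripper value outside its range is refused whole. The fingers move at their own pace and stop on an object; FORCE is the grip in N (left out, the last holds). Time passes only in rows, so rows that do not move let the fingers close. It gives the time, the measured TCP pose, the force, the opening and the grip force at its end, in the units of the state.
- robot.get_state(): the state, without advancing time (a new reading comes with each control period).
- robot.grab_frame(name): name is "scene" or "top" or "wrist"; returns a dict with "color" (400x640x3 uint8, red, green, blue), "fov_y" (degrees; the focal length in pixels is half the picture's height over the tangent of half this angle, whatever the lens; pixels are square), "cx", "cy" (the principal point, pixels), "dist_coeffs" ([k1, k2, p1, p2, k3] as OpenCV has them; the pictures are not rectified), "position" and "attitude" of the camera in the world. Camera axes: x right, y down, z forward; pixel columns grow to the right and rows downward; lengths in m; the calibration is good to about 2 mm. A picture is of the moment at which its call begins. There is no depth.
- robot.job_done(): hands the job in; it is judged then, once.
The state is a dict: "clock": time; "qpos": joint angles; "joint_vel": joint speeds; "tau": joint torques, N m; "tool_pos": TCP position; "tcp_rot": TCP orientation; "contact_force": force on the tool from outside, world axes, zero at the start; "moment": the same for the moment, N m; "gripper_width": finger opening in m; "grasp_force": force on a finger pad.
Only numpy, scipy, OpenCV 4.12 (cv2) and the standard library are available. Lean on these libraries where they do the work, as an engineer would, in place of code of your own. Each camera call takes 0.05 s, during which the arm holds its last target. There are 200 camera calls.

## Task

Slide the console's dust cover open, take the sprung probe from its stand, feel over the dotted plate in the console's window with its tip for the one dot that is a real hole, and push the hidden release plunger in there fully so that the red gate pin on the sloped rail sinks. Stand the probe back upright in its stand, slide the cover shut again, and set every roller carrier astride the sloped rail (its high end is the loading place) so that, let go, they roll down past the gate and queue at rest against the stop. Leave the other things on the bench where they are.

Things in the scene. Friction and masses are not known exactly. Their poses are not given: they have to be found in the camera images.
- rail: Fixed sloped aluminium rail, bar 14 wide (x), 12 thick, 300 long along its y; high end +y, slope 12 deg. Origin on the table under its middle, z up. Bar top is 112 above the origin at y = 0 and rises 0.2126 per unit y. Slim 12-wide posts at y = -125 and +115, feet 70 wide. Above the bar stand only the stop and gate. High end green below: loading place.
- rail_load (a point): Point on the bar's top at rail y = +100: the loading place, 50 uphill of the gate. Axes as rail.
- rail_stop (a point): Point at bar-top level on the uphill face of the black rubber stop (50 wide, 55 tall above the bar) at the low end, rail y = -145. Axes as rail.
- gate (a joint): Red gate pin 12 x 10 through the bar at rail y = +50. 0 = up, 12 above the bar, blocking the rollers; 0.016 (m) = sunk below the bar's top, rail free. Driven by the release plunger (gate = 2 x plunger); stays where that leaves it.
- console: Fixed grey console 110 (x) x 150 (y) x 70 high, origin at the centre of its underside. Its blue top has a window 42 (x) x 72 (y); a steel plate lies in it 4 below the blue rim, with flat black dots 13 across on a 13.5 grid. Exactly one dot is a real hole, 13 diameter; which one and where differs: within 11 (x) and 25 (y) of the window's centre. Only touch tells.
- window (a point): Centre of the window at the level of the dotted plate's surface, 66 above the table. Axes as console.
- cover (a joint): Orange dust cover 54 (console x) x 84 (y) x 4 lying flat over the window, on slide rails. 0 = shut, covering the window; slides along console +x; 0.054 (m) = fully open, window clear. Slides at about 2 N and stays where it is left.
- cover_knob (a point): On the cover's black knob, 20 (x) x 16 (y), 34 tall: 24 above the cover's middle and 10 below the knob's top; knob top 109 above the table. Moves with the cover.
- plunger (a joint): Black release plunger inside the one real hole, its top 4 below the plate's surface. 0 = out, 0.008 (m) = fully in (top 12 below the surface). Yields at about 6 N, no spring: stays where it is pushed.
- stand: Fixed probe stand: plate 70 x 70, 8 thick, top 100 above the table, with a round 24 hole in its middle, on two side walls. Origin at the centre of its underside.
- stand_hole (a point): Centre of the stand's hole at the level of the plate's top. z up.
- probe: Loose probe, 0.12 kg, upright in the stand. Origin on its axis at the underside of its steel collar (32 dia, 5 thick), which rests on the stand; z up. Orange square neck 18 x 18 (faces along x, y) from 5 to 51. Below: barrel 12 dia to -45, then brass sprung tip 6 dia, round end at -75. Tip springs in up to 12 (1 N at first, 4 N at the end, then solid).
- probe_tip (a point): The end of the probe's brass tip, 75 below the probe's origin when the tip is out; moves with the tip.
- carrier1: Loose roller carrier (may be absent), 0.2 kg: white inverted U with two rings, channel 24 wide along its y. Origin centre of underside, z up, on the table. 46 long (y), 52 wide (x), 109 tall. Rollers 16 dia, axles at y = +-13; astride the rail the bar's top is 38 above its origin. Blue neck 14 (x) x 22 (y) from 63 to 109. Same both ways round; rolls freely.
- carrier2: Loose roller carrier (may be absent), 0.2 kg: white inverted U with two rings, channel 24 wide along its y. Origin centre of underside, z up, on the table. 46 long (y), 52 wide (x), 109 tall. Rollers 16 dia, axles at y = +-13; astride the rail the bar's top is 38 above its origin. Blue neck 14 (x) x 22 (y) from 63 to 109. Same both ways round; rolls freely.
- carrier3: Loose roller carrier (may be absent), 0.2 kg: white inverted U with two rings, channel 24 wide along its y. Origin centre of underside, z up, on the table. 46 long (y), 52 wide (x), 109 tall. Rollers 16 dia, axles at y = +-13; astride the rail the bar's top is 38 above its origin. Blue neck 14 (x) x 22 (y) from 63 to 109. Same both ways round; rolls freely.
- carrier4: Loose roller carrier (may be absent), 0.2 kg: white inverted U with two rings, channel 24 wide along its y. Origin centre of underside, z up, on the table. 46 long (y), 52 wide (x), 109 tall. Rollers 16 dia, axles at y = +-13; astride the rail the bar's top is 38 above its origin. Blue neck 14 (x) x 22 (y) from 63 to 109. Same both ways round; rolls freely.
- compound_bar: Bystander, leave alone: bar of green polishing compound 30 x 75 x 25.
- paste_jar: Bystander, leave alone: small jar, 50 diameter, 60 tall.
- felt_buff: Bystander, leave alone: grey felt buffing disc lying flat, 80 diameter, 20 thick.
- ring_box: Bystander, leave alone: blue ring box 55 x 55 x 40.
- sanding_block: Bystander, leave alone: wooden sanding block 35 x 70 x 25.
- buff_cone: Bystander, leave alone: cork buff cone standing on its 44 base, 52 tall.
Mind the look-alikes: they are no part of the job. What is shaped like the probe but purple or white is not meant.

How it is judged:
By the outcome, as a careful person would: the job done as asked, in the order asked, and still so for the second after the job is handed in, with the robot touching nothing.
Of carrier1, carrier2, carrier3, carrier4 only 2 to 4 are there at a start; the rules pass over those that are not, and their reading is None.
At some moment in a run one of carrier1, carrier2, carrier3, carrier4 may be knocked a few centimetres aside while the robot is not near it.
Once in a run the grip may slacken for a moment while it holds something.
It also fails if it takes over 210 s, if anything falls off the work surface, if the arm or the gripper's body presses on something with over 40 N, if the wrist force passes 120 N, or if a joint passes its speed limit or range.

## Working session

There is one attempt and no reset: what is moved stays moved. The work goes in short steps, Python scripts to look and compute and a shell command to move; the robot and the scene stay as the last step left them, time stands still between calls to the robot, and variables do not carry over. Pictures are saved under pics/ and viewed, at most 14 in all, crops included, and the job is handed in when it is done.

```bash
ls; mkdir -p pics; cat > h.py <<'E'
import numpy as np, cv2
from cell import robot
def grab(n,save=None):
    f=robot.grab_frame(n); c=f["color"]
    if save: cv2.imwrite(save,cv2.cvtColor(c,cv2.COLOR_RGB2BGR))
    return f
def K(f):
    fl=200/np.tan(np.radians(f["fov_y"])/2)
    return np.array([[fl,0,f["cx"]],[0,fl,f["cy"]],[0,0,1.]])
def R(f): return np.array(f["attitude"]).reshape(3,3)
def ray(f,px):
    p=cv2.undistortPoints(np.array(px,float).reshape(-1,1,2),K(f),np.array(f["dist_coeffs"],float)).reshape(-1,2)
    d=np.c_[p,np.ones(len(p))]@R(f).T
    return np.array(f["position"]),d
def onz(f,px,z):
    o,d=ray(f,px); return o+d*((z-o[2])/d[:,2])[:,None]
def proj(f,P):
    P=np.array(P,float).reshape(-1,3)
    rv,_=cv2.Rodrigues(R(f).T); t=-R(f).T@np.array(f["position"])
    return cv2.projectPoints(P,rv,t,K(f),np.array(f["dist_coeffs"],float))[0].reshape(-1,2)
def tri(f1,p1,f2,p2):
    o1,d1=ray(f1,p1);o2,d2=ray(f2,p2);d1=d1[0];d2=d2[0]
    A=np.c_[d1,-d2];s=np.linalg.lstsq(A,o2-o1,rcond=None)[0]
    a=o1+s[0]*d1;b=o2+s[1]*d2;return (a+b)/2,np.linalg.norm(a-b)
E
python3 - <<'E'
from h import *
s=robot.get_state();print(s)
for n in("top","scene"):
    f=grab(n,f"pics/{n}0.png");print(n,f["fov_y"],f["cx"],f["cy"],f["dist_coeffs"],f["position"],f["attitude"])
E
```

```text
pics
{'clock': 0.0, 'qpos': array([-1.25589185,  0.46946072, -0.04860371,  1.53365356,  0.0241094 ,
        1.14100763, -0.0823055 ]), 'joint_vel': array([-0.00060338, -0.0011586 ,  0.0005091 ,  0.00036266, -0.00063776,
        0.00061523,  0.00070959]), 'tau': array([-5.11474209e-04, -5.07985783e+01, -8.06161040e-02, -2.36144757e+01,
       -6.12798356e-02,  3.80032416e-02,  1.81880450e-04]), 'tool_pos': array([0.22732618, 0.63499308, 0.24350352]), 'tcp_rot': array([[-9.41491592e-01,  3.37035964e-01, -5.83811361e-04],
       [ 3.37036461e-01,  9.41489771e-01, -1.85342907e-03],
       [-7.50198296e-05, -1.94175360e-03, -9.99998112e-01]]), 'contact_force': array([-0.11998804,  0.34731841, -0.88530108]), 'moment': array([ 0.00422143, -0.0230509 ,  0.05370108]), 'grasp_force': 0.0, 'gripper_width': 0.08688179122729994}
top 46.81496484224641 319.53047289510323 197.98725239651938 [-0.08450169  0.          0.          0.          0.        ] [0.48990024 0.0326194  1.42309081] [[ 0.01397771 -0.9979264   0.06282927]
 [-0.99961484 -0.01243946  0.02480782]
 [-0.02397482 -0.06315183 -0.99771592]]
scene 52.31405757403806 324.8761328951168 194.52699412133796 [-0.03329088  0.          0.          0.          0.        ] [ 1.13831814 -0.28874437  0.75631261] [[ 0.49631021  0.59614627 -0.63109889]
 [ 0.86796453 -0.35557239  0.34670715]
 [-0.01771317 -0.71984575 -0.69390802]]
```

View pics/top0.png

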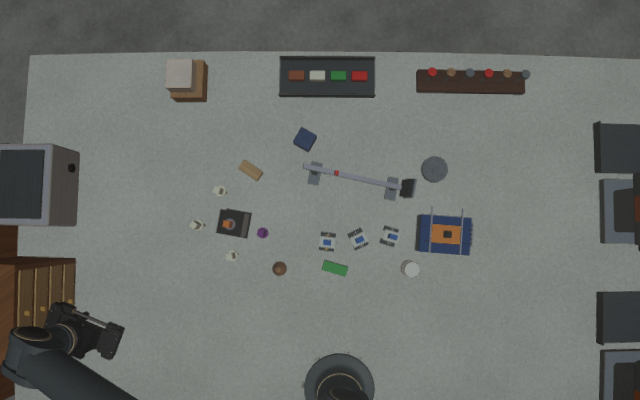

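View pics/scene0.png

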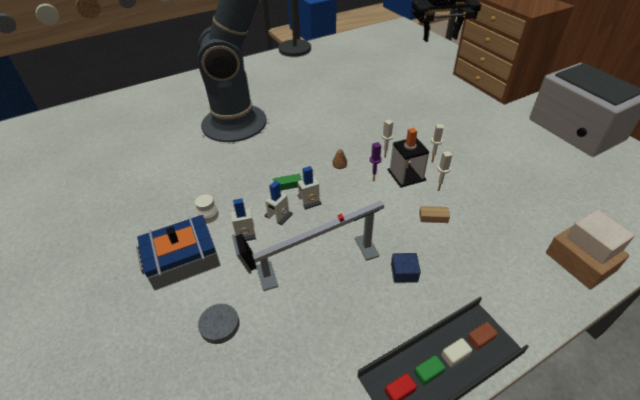

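The top view shows the orange probe in its black stand at (231,223). The look-alikes are purple (262,232) and white at (219,190), (197,225) and (232,256). The console is at (445,235), with the cover rails overhanging towards +x (up in the picture). Three carriers stand at (327,242), (358,240) and (390,236). The rail runs from its high end (305,167) to the stop (408,187), with the gate at (336,172).

```bash
python3 - <<'E'
from h import *
f=grab("top"); g=grab("scene")
c=f["color"]; h=cv2.cvtColor(c,cv2.COLOR_RGB2HSV)
def comps(name,lo,hi,z,amin=15,im=h,F=f):
    m=cv2.inRange(im,lo,hi); n,l,st,ce=cv2.connectedComponentsWithStats(m)
    for i in range(1,n):
        if amin<=st[i,4]<3000 and 160<ce[i,0]<500 and 120<ce[i,1]<300:
            pts=np.argwhere(l==i)[:,::-1].astype(np.float32)
            r=cv2.minAreaRect(pts)
            w=onz(F,cv2.boxPoints(r),z)
            e1=w[1]-w[0];e2=w[2]-w[1]
            print(name,st[i,4],ce[i].round(1),"world",onz(F,ce[i],z)[0].round(4),"edges",np.linalg.norm(e1).round(3),np.degrees(np.arctan2(e1[1],e1[0])).round(1),np.linalg.norm(e2).round(3),np.degrees(np.arctan2(e2[1],e2[0])).round(1))
comps("orange",(5,150,120),(20,255,255),.075)
comps("blue",(100,150,60),(125,255,255),.109)
comps("red",(0,150,100),(4,255,255),.125,5)
cv2.imwrite("pics/t.png",cv2.resize(cv2.cvtColor(c[150:265,200:480],cv2.COLOR_RGB2BGR),None,fx=2.85,fy=2.85,interpolation=cv2.INTER_CUBIC))
E
```

```text
orange 34 [225.9 223.6] world [0.496  0.3405 0.075 ] edges 0.018 -89.1 0.015 -178.6
orange 392 [445.3 234. ] world [ 0.4742 -0.3016  0.075 ] edges 0.05 -4.3 0.08 -93.7
red 9 [336.2 172.3] world [0.6448 0.0188 0.125 ] edges 0.006 -89.3 0.009 -179.4
```

View pics/t.png

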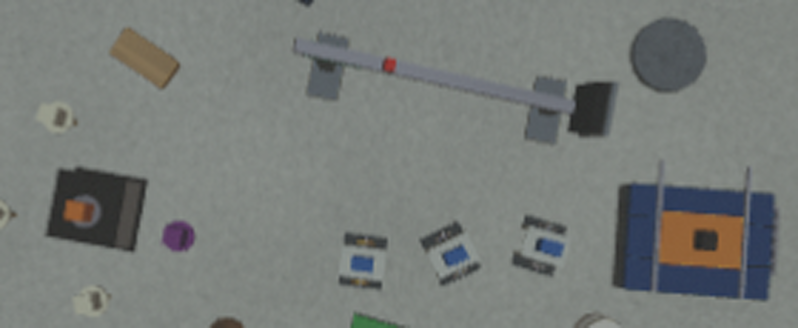

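```bash
cat >> h.py <<'E'
def go(P,ya=None,rows=None,tilt=None):
    """print turn az (deg) then the shift in tool axes after the turn; ya = angle of tool y in world deg"""
    s=robot.get_state();Rm=np.array(s["tcp_rot"]);p=np.array(s["tool_pos"])
    if ya is None: T=Rm
    else:
        a=np.radians(ya);y=np.array([np.cos(a),np.sin(a),0]);z=np.array([0,0,-1.]);T=np.c_[np.cross(y,z),y,z]
    rv=cv2.Rodrigues(Rm.T@T)[0].ravel()
    d=T.T@(np.array(P)-p)
    print("t",round(s["clock"],2),"tcp",p.round(4),"turn",np.degrees(rv).round(2),"then shift mm",(d*1000).round(1), "F",np.array(s["contact_force"]).round(2),"w",round(s["gripper_width"],4))
E
python3 -m inch '0 0 0 0 0 -7.7 .087;0 0 0 0 0 -7.7 .087;-.0385 -.0458 0 0 0 0 .04;-.0385 -.0458 0 0 0 0 .04;-.0385 -.0458 0 0 0 0 .04;-.0385 -.0458 0 0 0 0 .04;-.0385 -.0458 0 0 0 0 .04;-.0385 -.0458 0 0 0 0 .04;-.0385 -.0458 0 0 0 0 .04'
python3 -m inch '-.0038 -.0498 0 0 0 0 .04;-.0038 -.0498 0 0 0 0 .04;-.0038 -.0498 0 0 0 0 .04;-.0038 -.0498 0 0 0 0 .04;-.0038 -.0498 0 0 0 0 .04;-.0038 -.0498 0 0 0 0 .04;-.0038 -.0498 0 0 0 0 .04;-.0038 -.0498 0 0 0 0 .04;-.0038 -.0498 0 0 0 0 .04;-.0038 -.0498 0 0 0 0 .04;-.0038 -.0498 0 0 0 0 .04;0 0 0 0 0 0 .04'
python3 - <<'E'
from h import *
f=grab("wrist","pics/w1.png");go([.474,-.3,.25],85.7);print(f["position"],f["attitude"],f["fov_y"])
E
```

```text
clock: 1.32
tool_pos: [0.4731, 0.2939, 0.2446]
tcp_rot: [[-0.997, 0.075, 0.0], [0.075, 0.997, 0.0], [-0.0, 0.0, -1.0]]
contact_force: [1.2, -0.0, 0.1]
gripper_width: 0.0402
grasp_force: 0.0
clock: 2.82
tool_pos: [0.4716, -0.2582, 0.2446]
tcp_rot: [[-0.997, 0.083, -0.0], [0.083, 0.997, -0.002], [0.0, -0.002, -1.0]]
contact_force: [0.0, 1.2, -0.9]
gripper_width: 0.0402
grasp_force: 0.0
t 2.88 tcp [ 0.4722 -0.2554  0.2443] turn [-0.01 -0.03 -0.23] then shift mm [ -5.2 -44.3  -5.7] F [0.17 0.77 0.38] w 0.0399
[ 0.40408915 -0.25166176  0.38626747] [[ 0.08223675  0.96521192  0.24819967]
 [ 0.99661103 -0.07917366 -0.02231547]
 [-0.00188828  0.24919368 -0.96845183]] 62.31926703750047
```

View pics/w1.png

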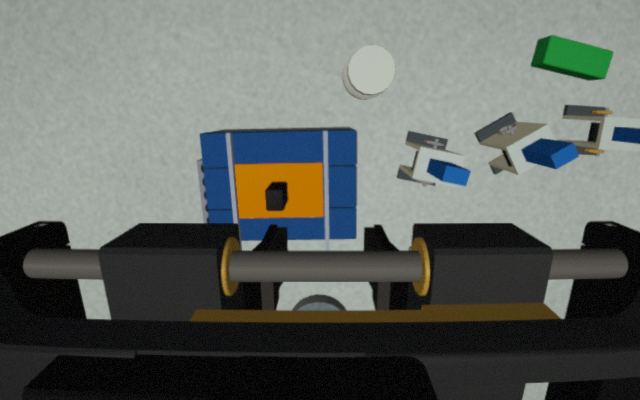

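The wrist view shows the console at (280,185), the cover from (236,163) to (324,218), the knob top at (277,190), the jar at (370,70) and carriers at (435,160), (530,140) and (605,130).

```bash
python3 - <<'E'
from h import *
for n in("wrist","top"):
    f=grab(n);h=cv2.cvtColor(f["color"],cv2.COLOR_RGB2HSV)
    def big(lo,hi,box):
        m=cv2.inRange(h,lo,hi);k=np.zeros_like(m);k[box[1]:box[3],box[0]:box[2]]=1;m*=k
        m=cv2.morphologyEx(m,cv2.MORPH_CLOSE,np.ones((9,9)))
        c=max(cv2.findContours(m,0,2)[0],key=cv2.contourArea);return cv2.minAreaRect(c)
    bx=(190,110,370,230) if n=="wrist" else (410,200,480,262)
    for nm,lo,hi,z in(("cover",(5,150,120),(20,255,255),.075),("blue",(100,120,40),(125,255,255),.070)):
        r=big(lo,hi,bx);w=onz(f,cv2.boxPoints(r),z);e1=w[1]-w[0];e2=w[2]-w[1]
        print(n,nm,w.mean(0).round(4),[ (np.linalg.norm(e).round(4),np.degrees(np.arctan2(e[1],e[0])).round(1)) for e in(e1,e2)])
    if n=="wrist":
        m=(f["color"].max(2)<40).astype(np.uint8)[160:222,240:320]
        nn,l,st,ce=cv2.connectedComponentsWithStats(m);i=1+st[1:,4].argmax();print(st[i],(ce[i]+[240,160]))
        for r in f["color"][176:216:4,262:292:3].max(2): print(r)
E
```

```text
wrist cover [ 0.4749 -0.3035  0.075 ] [(np.float64(0.0836), np.float64(86.3)), (np.float64(0.0537), np.float64(-3.9))]
wrist blue [ 0.4666 -0.3043  0.07  ] [(np.float64(0.1466), np.float64(85.3)), (np.float64(0.0996), np.float64(-3.4))]
[ 23  23  20  26 461] [272.8329718  195.51626898]
[188 190 190 188 189 189 189 189 190 190]
[190 188 186 183 185 186 186 187 190 189]
[190 155  12  10  18   7   9  91 190 188]
[142  18  13  16  14  19  11  76 189 189]
[ 50  39  36  40  36  28  18  57 190 189]
[ 71  36  36  38  33  27  20  47 189 190]
[ 87  34  38  34  34  31  16  72 189 190]
[114  30  30  32  30  26  20 178 189 189]
[136  33  35  35  26  31 128 190 190 190]
[188 188 189 188 189 187 190 191 191 190]
top cover [ 0.4625 -0.286   0.075 ] [(np.float64(0.0), np.float64(0.0)), (np.float64(0.0174), np.float64(0.1))]
top blue [ 0.5198 -0.2854  0.07  ] [(np.float64(0.013), np.float64(-4.3)), (np.float64(0.1033), np.float64(-93.7))]
```

```bash

python3 -m inch '-.0064 -.0477 0 0 0 -.5 .04;0 0 .05 0 0 0 .04;0 0 .05 0 0 0 .04;0 0 .02 0 0 0 .04;0 0 .0 0 0 0 .04' 20
python3 - <<'E'
from h import *
f=grab("wrist","pics/w2.png");go([.475,-.3035,.106],86)
print(proj(f,[[.475,-.3035,.109],[.475,-.3035,.075]]))
E
```

```text
clock: 3.6
tool_pos: [0.4752, -0.2994, 0.1229]
tcp_rot: [[-0.998, 0.064, -0.003], [0.064, 0.998, 0.003], [0.004, 0.002, -1.0]]
contact_force: [0.2, 0.4, 0.4]
gripper_width: 0.04
grasp_force: 0.0
t 3.65 tcp [ 0.4761 -0.3004  0.1244] turn [ 0.05 -0.04  0.33] then shift mm [ 0.9 -3.2 18.4] F [-0.4   0.06 -0.06] w 0.04
[[315.6369652  248.97173924]
 [317.04254546 226.5007103 ]]
```

View pics/w2.png

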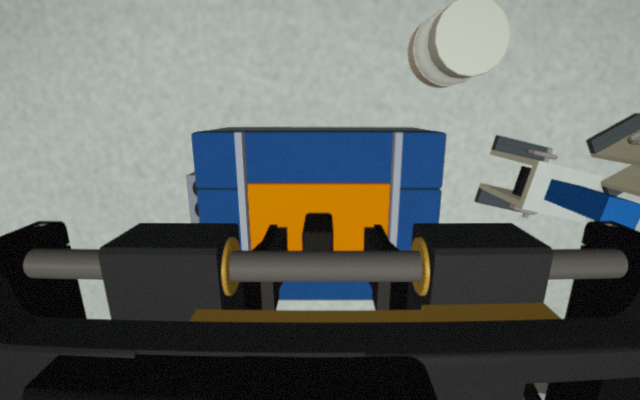

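The knob at (318,235) sits between the fingertips at about (275,240) and (375,240).

```bash

python3 -m inch '0 -.002 .009 0 0 0 .04;0 0 .009 0 0 0 .04;0 0 0 0 0 0 .01;0 0 0 0 0 0 .01;0 0 0 0 0 0 .01;0 0 0 0 0 0 .01;0 0 0 0 0 0 .01' 20
python3 - <<'E'
from h import *
go([.475+.0545*.9976,-.3035-.0545*.0697,.106])
E
```

```text
clock: 4.53
tool_pos: [0.4757, -0.3034, 0.1067]
tcp_rot: [[-0.998, 0.066, 0.0], [0.066, 0.998, 0.001], [-0.0, 0.001, -1.0]]
contact_force: [-0.0, 2.6, 2.7]
gripper_width: 0.0156
grasp_force: 20.0
t 4.53 tcp [ 0.4757 -0.3034  0.1067] turn [0. 0. 0.] then shift mm [-53.8  -0.3   0.7] F [-0.05  2.63  2.67] w 0.0156
```

```bash

python3 -m inch '-.007 0 0 0 0 0 .01;-.007 0 0 0 0 0 .01;-.007 0 0 0 0 0 .01;-.007 0 0 0 0 0 .01;-.007 0 0 0 0 0 .01;-.007 0 0 0 0 0 .01;-.007 0 0 0 0 0 .01;-.006 0 0 0 0 0 .01;0 0 0 0 0 0 .01;0 0 0 0 0 0 .01'
python3 -m inch '0 0 0 0 0 0 .04;0 0 0 0 0 0 .04;0 0 -.05 0 0 0 .04;.04 0 -.05 0 0 0 .04;.03 0 -.05 0 0 0 .04;0 0 -.025 0 0 0 .04;0 0 0 0 0 0 .04'
python3 - <<'E'
from h import *
f=grab("wrist","pics/w3.png");go([.475,-.3035,.3]);print(proj(f,[.475,-.3035,.066]))
g=grab("scene");t=grab("top")
# probe neck: orange blob in top (z .151) & scene
for F in(g,t):
    m=cv2.inRange(cv2.cvtColor(F["color"],cv2.COLOR_RGB2HSV),(5,140,80),(20,255,255))
    n,l,st,ce=cv2.connectedComponentsWithStats(m)
    print([(st[i].tolist(),ce[i].round(1).tolist()) for i in range(1,n) if st[i,4]>15])
E
```

```text
clock: 5.78
tool_pos: [0.529, -0.307, 0.1061]
tcp_rot: [[-0.998, 0.066, -0.004], [0.066, 0.998, 0.002], [0.004, 0.002, -1.0]]
contact_force: [-4.8, 3.9, 4.7]
gripper_width: 0.0158
grasp_force: 20.0
clock: 6.65
tool_pos: [0.4626, -0.3042, 0.2828]
tcp_rot: [[-0.998, 0.067, 0.006], [0.067, 0.998, -0.003], [-0.006, -0.002, -1.0]]
contact_force: [0.5, -0.5, -1.1]
gripper_width: 0.0402
grasp_force: 0.0
t 6.7 tcp [ 0.462  -0.3033  0.2809] turn [0. 0. 0.] then shift mm [-13.    0.6 -19.1] F [-0.17  0.33 -0.54] w 0.0398
[[326.20646471 184.13609392]]
[([488, 0, 86, 18, 905], [532.7, 6.2]), ([489, 16, 7, 6, 29], [492.2, 18.8]), ([484, 38, 6, 5, 24], [486.5, 39.9]), ([479, 57, 6, 6, 23], [481.5, 59.6]), ([474, 76, 6, 5, 21], [476.9, 78.3]), ([406, 128, 11, 18, 141], [411.0, 137.1]), ([158, 243, 44, 32, 754], [179.1, 258.7]), ([469, 323, 28, 25, 405], [482.1, 334.3])]
[([433, 207, 29, 18, 371], [446.4, 215.1]), ([223, 220, 7, 7, 42], [225.9, 223.5]), ([41, 306, 5, 5, 17], [43.4, 307.6]), ([25, 310, 6, 6, 25], [27.7, 312.4])]
```

View pics/w3.png

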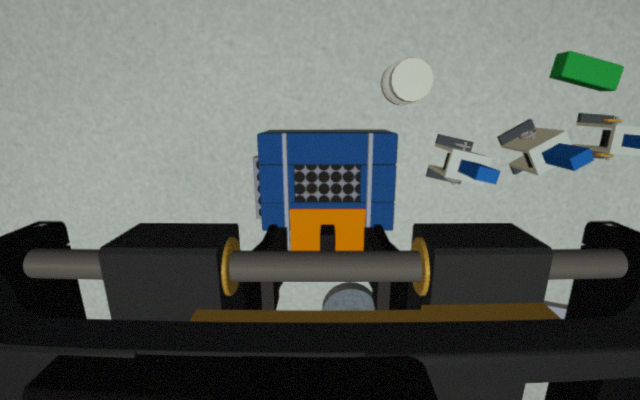

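The cover is open and the dotted plate shows in the window from (294,165) to (361,205). Next I measure the dots and the probe.

```bash
python3 - <<'E'
from h import *
f=grab("wrist");c=f["color"]
x0,y0,x1,y1=286,160,368,210
s=6
cr=cv2.resize(c[y0:y1,x0:x1],None,fx=s,fy=s,interpolation=cv2.INTER_CUBIC);cv2.imwrite("pics/d.png",cr[:,:,::-1])
m=(cr.max(2)<75).astype(np.uint8)
m=cv2.erode(m,np.ones((5,5)));n,l,st,ce=cv2.connectedComponentsWithStats(m)
e=np.array([1,0,0.]);a=np.radians(-4);R2=np.array([[np.cos(a),np.sin(a)],[-np.sin(a),np.cos(a)]])
for i in range(1,n):
    if st[i,4]>250:
        px=(ce[i]+.5)/s-.5+[x0,y0];w=onz(f,px,.066)[0]
        print(st[i,4],px.round(1),w.round(4),((w[:2]-[.475,-.3035])@R2.T*1000).round(1))
# window via console frame
t=grab("top");g=grab("scene")
print(tri(t,[225.9,223.5],g,[411,137]), onz(t,[225.9,223.5],.151))
E
```

```text
51905 [324.3 186.9] [ 0.4742 -0.3034  0.066 ] [-0.8  0.1]
(array([0.49477417, 0.32670314, 0.12732595]), np.float64(0.00415381814013058)) [[0.49586406 0.32303778 0.151     ]]
```

View pics/d.png

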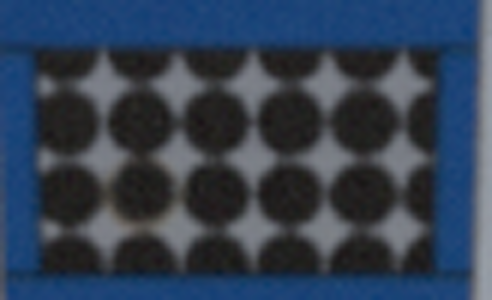

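The plate has full dots at crop columns 70, 141, 215, 290 and 364 in rows 122 and 194, with partial dots at the edges. The dot at (141,194) has a faint ring, but touch has to decide. Next I go to the probe.

```bash

python3 -m inch '.002 .05 0 0 0 0 .04;.002 .05 0 0 0 0 .04;.002 .05 0 0 0 0 .04;.002 .05 0 0 0 0 .04;.002 .05 0 0 0 0 .04;.002 .05 0 0 0 0 .04;.002 .05 0 0 0 0 .04;.002 .05 0 0 0 0 .04;.002 .05 0 0 0 0 .04;.002 .05 0 0 0 0 .04;.002 .05 0 0 0 0 .04;.002 .05 0 0 0 0 .04'
python3 -m inch '0 0 0 0 0 0 .04;0 0 0 0 0 0 .04'
python3 - <<'E'
from h import *
f=grab("wrist","pics/w4.png");go([.495,.327,.25])
E
```

```text
clock: 8.45
tool_pos: [0.4771, 0.2989, 0.2793]
tcp_rot: [[-0.998, 0.066, -0.001], [0.066, 0.998, -0.001], [0.001, -0.001, -1.0]]
contact_force: [0.3, -0.5, -0.1]
gripper_width: 0.04
grasp_force: 0.0
clock: 8.7
tool_pos: [0.4773, 0.2966, 0.2793]
tcp_rot: [[-0.998, 0.067, -0.001], [0.067, 0.998, -0.002], [0.001, -0.002, -1.0]]
contact_force: [0.3, -0.8, -0.5]
gripper_width: 0.0399
grasp_force: 0.0
t 8.75 tcp [0.4776 0.2959 0.2796] turn [0. 0. 0.] then shift mm [-15.3  32.2  29.5] F [ 0.54 -0.31 -0.37] w 0.0401
```

View pics/w4.png

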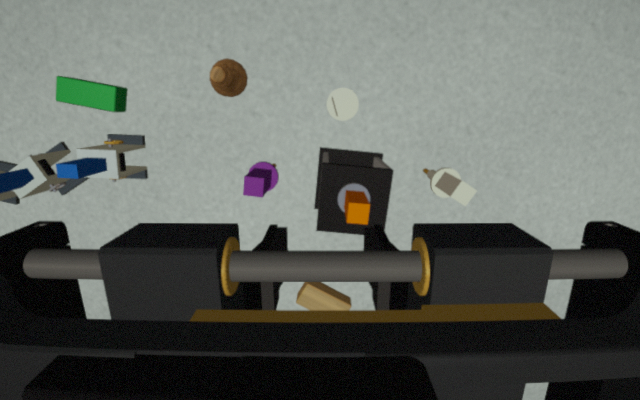

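The orange probe's top face is at (358,215), with its collar at (354,197) in the stand. The purple one is at (258,180), with white ones at (342,103) and (450,185).

```bash
python3 - <<'E'
from h import *
f=grab("wrist");h=cv2.cvtColor(f["color"],cv2.COLOR_RGB2HSV)
m=cv2.inRange(h,(5,140,60),(20,255,255));m[:,:330]=0;m[:,390:]=0;m[:180]=0;m[235:]=0
v=h[:,:,2][m>0];th,_=cv2.threshold(v,0,255,cv2.THRESH_OTSU);print("otsu",th)
t=((h[:,:,2]>th)&(m>0)).astype(np.uint8)
for nm,mm,z in(("top",t,.151),("all",m,.151)):
    c=max(cv2.findContours(mm,0,2)[0],key=cv2.contourArea);r=cv2.minAreaRect(c);b=cv2.boxPoints(r);w=onz(f,b,z)
    print(nm,r,w.mean(0).round(4),[(np.linalg.norm(e).round(4),np.degrees(np.arctan2(e[1],e[0])).round(1)) for e in(w[1]-w[0],w[2]-w[1])])
# stand outline + collar grey
cr=cv2.resize(f["color"][140:245,300:410],None,fx=5,fy=5,interpolation=cv2.INTER_CUBIC);cv2.imwrite("pics/p.png",cr[:,:,::-1])
E
```

```text
otsu 141.0
top ((358.5137939453125, 212.33450317382812), (21.840961456298828, 20.180051803588867), 4.763641834259033) [0.4958 0.3239 0.151 ] [(np.float64(0.018), np.float64(172.5)), (np.float64(0.0186), np.float64(81.2))]
all ((357.7310791015625, 207.22760009765625), (26.076284408569336, 32.5538330078125), 4.763641834259033) [0.4913 0.3234 0.151 ] [(np.float64(0.0288), np.float64(172.4)), (np.float64(0.022), np.float64(81.3))]
```

View pics/p.png

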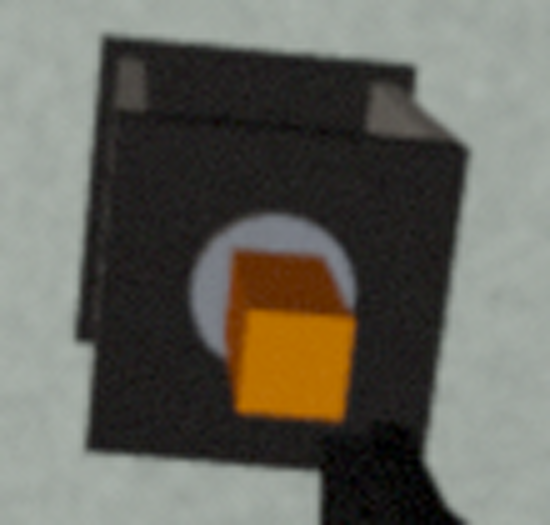

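```bash
python3 - <<'E'
from h import *
f=grab("wrist")
print("collar",onz(f,[354.6,199.4],.105).round(4))
print("plate",onz(f,[[321,162],[393.6,170],[386,234],[317.6,230]],.1).round(4), onz(f,[[321,162],[393.6,170],[386,234],[317.6,230]],.1).mean(0))
go([.4958,.3239,.132],82)
E
```

```text
collar [[0.4969 0.3242 0.105 ]]
plate [[0.4582 0.2935 0.1   ]
 [0.4709 0.3644 0.1   ]
 [0.5376 0.3554 0.1   ]
 [0.5283 0.285  0.1   ]] [0.49874835 0.3246053  0.1       ]
t 8.85 tcp [0.4777 0.2957 0.2801] turn [-0.04 -0.01  4.06] then shift mm [-14.   30.4 148.1] F [-0.19 -0.57  0.28] w 0.0397
```

```bash

python3 -m inch '0 0 0 0 0 4 .044;-.0145 .0305 0 0 0 0 .044;0 0 .04 0 0 0 .044;0 0 .04 0 0 0 .044;0 0 .03 0 0 0 .044;0 0 .02 0 0 0 .044;0 0 .016 0 0 0 .044;0 0 0 0 0 0 .044;0 0 0 0 0 0 .044' 
python3 -m inch '0 0 0 0 0 0 .01;0 0 0 0 0 0 .01;0 0 0 0 0 0 .01;0 0 0 0 0 0 .01;0 0 0 0 0 0 .01' 40
python3 - <<'E'
from h import *
go([.4963,.324,.132],82)
E
```

```text
clock: 9.98
tool_pos: [0.4964, 0.3258, 0.1352]
tcp_rot: [[-0.991, 0.136, 0.001], [0.136, 0.991, 0.001], [-0.001, 0.001, -1.0]]
contact_force: [0.0, -0.0, 0.0]
gripper_width: 0.0437
grasp_force: 0.0
clock: 10.6
tool_pos: [0.4958, 0.3254, 0.1346]
tcp_rot: [[-0.991, 0.136, -0.0], [0.136, 0.991, -0.0], [-0.0, -0.0, -1.0]]
contact_force: [-0.4, -0.5, 2.0]
gripper_width: 0.0177
grasp_force: 40.0
t 10.6 tcp [0.4958 0.3254 0.1346] turn [-0.02  0.    0.19] then shift mm [-0.6 -1.3  2.6] F [-0.42 -0.5   1.96] w 0.0177
```

```bash

python3 -m inch '0 0 -.03 0 0 0 .01;0 0 -.05 0 0 0 .01;0 0 -.05 0 0 0 .01;0 0 -.03 0 0 0 .01;0 -.05 0 0 0 0 .01;0 -.05 0 0 0 0 .01;0 -.05 0 0 0 -4 .01;0 -.05 0 0 0 0 .01;0 -.05 0 0 0 0 .01;0 -.05 0 0 0 0 .01;0 -.05 0 0 0 0 .01;0 -.05 0 0 0 0 .01' 
python3 - <<'E'
from h import *
f=grab("wrist","pics/w5.png")
go([.475,-.3035,.3],86)
# dots from picture w3 pose: recompute with saved pose
from scipy.spatial.transform import Rotation as Ro
fw=dict(f)
# camera pose relative to tool
s=robot.get_state();Rt=np.array(s["tcp_rot"]);pt=np.array(s["tool_pos"])
rc=Rt.T@R(f);oc=Rt.T@(np.array(f["position"])-pt)
y=np.array([.067,.998,.0]);y/=np.linalg.norm(y);z=np.array([0,0,-1.]);T=np.c_[np.cross(y,z),y,z]
fw["attitude"]=T@rc;fw["position"]=np.array([.462,-.3033,.2805])+T@oc
xs=[70,141,215,290,364];ys=[122,194]
a=np.radians(-4);ex=np.array([np.cos(a),np.sin(a)]);ey=np.array([-ex[1],ex[0]])
for yy in ys:
    for xx in xs:
        w=onz(fw,[(xx+.5)/6-.5+286,(yy+.5)/6-.5+160],.066)[0];d=w[:2]-[.475,-.3035]
        print(xx,yy,w.round(4),(d@ex*1000).round(1),(d@ey*1000).round(1))
# window edges
w=onz(fw,[[38/6+286,160+27],[438/6+286,160+27],[286+40,160+49/6],[286+40,160+272/6]],.070);print(((w[:,:2]-[.475,-.3035])@np.c_[ex,ey]*1000).round(1))
E
```

```text
clock: 12.1
tool_pos: [0.4585, -0.0737, 0.2941]
tcp_rot: [[-0.998, 0.066, 0.0], [0.066, 0.998, 0.0], [-0.0, 0.0, -1.0]]
contact_force: [-0.2, 0.7, -1.0]
gripper_width: 0.0178
grasp_force: 40.0
t 12.15 tcp [ 0.4573 -0.0816  0.2943] turn [-0.25  0.02 -0.35] then shift mm [ -33.1 -220.1   -5.7] F [-0.13 -5.94 -0.88] w 0.0176
70 122 [ 0.4672 -0.3245  0.066 ] -6.3 -21.5
141 122 [ 0.4679 -0.3115  0.066 ] -6.5 -8.5
215 122 [ 0.4687 -0.298   0.066 ] -6.6 5.1
290 122 [ 0.4695 -0.2843  0.066 ] -6.8 18.8
364 122 [ 0.4703 -0.2708  0.066 ] -7.0 32.3
70 194 [ 0.4807 -0.3255  0.066 ] 7.2 -21.6
141 194 [ 0.4815 -0.3124  0.066 ] 7.1 -8.5
215 194 [ 0.4823 -0.2988  0.066 ] 6.9 5.2
290 194 [ 0.4831 -0.285   0.066 ] 6.8 19.0
364 194 [ 0.4839 -0.2713  0.066 ] 6.6 32.7
[[  0.8 -26.6]
 [ -0.1  46.2]
 [-20.4   9.9]
 [ 21.2  10.4]]
```

```bash

python3 -m inch '-.006 -.05 0 0 0 0 .01;-.006 -.05 0 0 0 0 .01;-.006 -.05 0 0 0 0 .01;-.006 -.05 0 0 0 0 .01;-.006 -.03 0 0 0 0 .01;0 0 0 0 0 0 .01;0 0 0 0 0 0 .01;0 0 0 0 0 0 .01' 
python3 - <<'E'
from h import *
go([.4808,-.3222,.195],86)
E
```

```text
clock: 13.15
tool_pos: [0.4739, -0.3023, 0.2941]
tcp_rot: [[-0.998, 0.064, -0.0], [0.064, 0.998, 0.001], [0.0, 0.001, -1.0]]
contact_force: [-0.3, 0.1, -0.4]
gripper_width: 0.0176
grasp_force: 40.0
t 13.15 tcp [ 0.4739 -0.3023  0.2941] turn [ 0.06 -0.    0.34] then shift mm [ -8.2 -19.4  99.1] F [-0.34  0.07 -0.44] w 0.0176
```

```bash

python3 -m inch '-.008 -.0195 0 0 0 0 .01;0 0 .05 0 0 0 .01;0 0 .035 0 0 0 .01;0 0 .014 0 0 0 .01;0 0 0 0 0 0 .01;0 0 0 0 0 0 .01;0 0 0 0 0 0 .01' 
python3 - <<'E'
from h import *
f=grab("wrist");go([.4808,-.3222,.195],86)
cv2.imwrite("pics/w6.png",cv2.resize(f["color"][130:260,220:420],None,fx=3,fy=3,interpolation=cv2.INTER_CUBIC)[:,:,::-1])
s=robot.get_state();tip=np.array(s["tool_pos"])-[0,0,.1096];print("tip px",proj(f,tip),"dot px",proj(f,[.4808,-.3222,.066]))
E
```

```text
clock: 14.02
tool_pos: [0.481, -0.3244, 0.1968]
tcp_rot: [[-0.998, 0.066, 0.003], [0.066, 0.998, -0.001], [-0.003, -0.001, -1.0]]
contact_force: [0.0, 0.5, -1.3]
gripper_width: 0.0177
grasp_force: 40.0
t 14.07 tcp [ 0.4809 -0.3243  0.1965] turn [-0.04  0.13  0.21] then shift mm [0.2 2.1 1.5] F [ 0.12 -0.   -0.87] w 0.0176
tip px [[324.54558119 199.08074537]] dot px [[327.024411   192.36318099]]
```

View pics/w6.png

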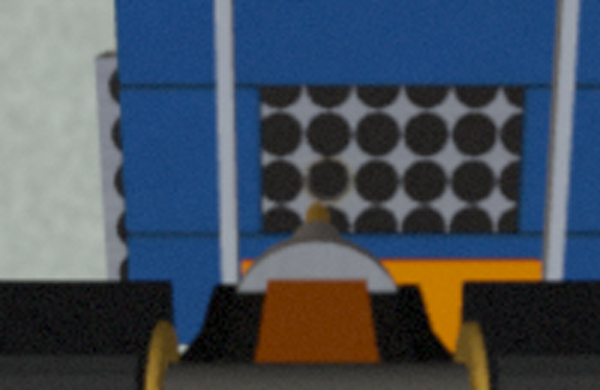

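The tip is at (317,205) in the crop and the ringed dot at (328,180), so I need to correct by about 2-3 mm, then feel downward.

```bash

python3 -m inch '.0022 .003 0 0 0 0 .01;0 0 .012 0 0 0 .01;0 0 .0075 0 0 0 .01;0 0 0 0 0 0 .01;0 0 0 0 0 0 .01;0 0 0 0 0 0 .01' 
python3 -m inch '0 0 .002 0 0 0 .01;0 0 0 0 0 0 .01;0 0 0 0 0 0 .01'
python3 -m inch '0 0 .002 0 0 0 .01;0 0 0 0 0 0 .01;0 0 0 0 0 0 .01'
python3 -m inch '0 0 .002 0 0 0 .01;0 0 0 0 0 0 .01;0 0 0 0 0 0 .01'
```

```text
clock: 14.82
tool_pos: [0.4784, -0.3209, 0.176]
tcp_rot: [[-0.998, 0.066, 0.0], [0.066, 0.998, -0.0], [-0.0, -0.0, -1.0]]
contact_force: [-0.4, -0.2, -2.4]
gripper_width: 0.0173
grasp_force: 40.0
clock: 15.2
tool_pos: [0.4782, -0.3207, 0.1738]
tcp_rot: [[-0.998, 0.066, -0.0], [0.066, 0.998, 0.0], [0.0, 0.0, -1.0]]
contact_force: [-1.4, 0.0, -0.8]
gripper_width: 0.0179
grasp_force: 40.0
clock: 15.58
tool_pos: [0.4782, -0.3207, 0.1718]
tcp_rot: [[-0.998, 0.066, -0.0], [0.066, 0.998, 0.0], [0.0, 0.0, -1.0]]
contact_force: [0.3, 0.7, -1.2]
gripper_width: 0.0179
grasp_force: 40.0
clock: 15.95
tool_pos: [0.4784, -0.3208, 0.1699]
tcp_rot: [[-0.998, 0.066, 0.0], [0.066, 0.998, -0.0], [-0.0, -0.0, -1.0]]
contact_force: [-0.0, -0.9, -0.1]
gripper_width: 0.0177
grasp_force: 40.0
```

```bash
cat > fz.py <<'E'
from h import *
a=[]
for i in range(6): robot.grab_frame("wrist"); s=robot.get_state(); a.append(np.r_[s["contact_force"],s["tool_pos"][2]*1000])
print("F mean",np.mean(a,0).round(2),"sd",np.std(a,0).round(2))
E
python3 fz.py
python3 -m inch '0 0 .002 0 0 0 .01;0 0 .001 0 0 0 .01;0 0 .001 0 0 0 .01;0 0 0 0 0 0 .01;0 0 0 0 0 0 .01'|egrep 'pos|for'
python3 -m inch '0 0 .001 0 0 0 .01;0 0 .001 0 0 0 .01;0 0 0 0 0 0 .01;0 0 0 0 0 0 .01'|egrep 'pos|for'
python3 fz.py
```

```text
F mean [3.2000e-01 3.0000e-02 7.0000e-02 1.6991e+02] sd [0.41 0.25 0.56 0.03]
tool_pos: [0.4783, -0.3208, 0.1659]
contact_force: [0.7, 0.5, 1.8]
grasp_force: 40.0
tool_pos: [0.4783, -0.3208, 0.1639]
contact_force: [0.2, 0.2, 1.1]
grasp_force: 40.0
F mean [ 1.2000e-01 -8.0000e-02  1.0700e+00  1.6384e+02] sd [0.44 0.47 0.56 0.01]
```

```bash

python3 -m inch '0 0 .001 0 0 0 .01;0 0 .001 0 0 0 .01;0 0 0 0 0 0 .01;0 0 0 0 0 0 .01'|egrep 'pos|for'
python3 fz.py
python3 -m inch '0 0 .001 0 0 0 .01;0 0 .001 0 0 0 .01;0 0 0 0 0 0 .01;0 0 0 0 0 0 .01'|egrep 'pos|for'
python3 fz.py
```

```text
tool_pos: [0.4783, -0.3208, 0.1618]
contact_force: [0.4, -0.7, 2.4]
grasp_force: 40.0
F mean [  0.36  -0.18   2.26 161.84] sd [0.47 0.64 0.32 0.01]
tool_pos: [0.4783, -0.3208, 0.1598]
contact_force: [0.0, -0.3, 2.3]
grasp_force: 40.0
F mean [  0.33   0.36   2.78 159.84] sd [0.49 0.35 0.21 0.01]
```

```bash

python3 -m inch '0 0 .001 0 0 0 .01;0 0 .001 0 0 0 .01;0 0 0 0 0 0 .01;0 0 0 0 0 0 .01'|egrep 'pos|for'
python3 -m inch '0 0 .001 0 0 0 .01;0 0 .001 0 0 0 .01;0 0 0 0 0 0 .01;0 0 0 0 0 0 .01'|egrep 'pos|for'
python3 - <<'E'
from h import *
g=grab("scene");m=cv2.inRange(cv2.cvtColor(g["color"],cv2.COLOR_RGB2HSV),(0,150,90),(4,255,255))[205:230,325:355];print((m>0).sum())
o=cv2.inRange(cv2.cvtColor(cv2.imread("pics/scene0.png"),cv2.COLOR_BGR2HSV),(0,150,90),(4,255,255))[205:230,325:355];print((o>0).sum())
E
```

```text
tool_pos: [0.4783, -0.3208, 0.1579]
contact_force: [-0.1, -1.0, 4.6]
grasp_force: 40.0
tool_pos: [0.4783, -0.3208, 0.1557]
contact_force: [-0.3, 0.1, 3.0]
grasp_force: 40.0
16
18
```

```bash

python3 -m inch '0 0 .001 0 0 0 .01;0 0 .001 0 0 0 .01;0 0 0 0 0 0 .01;0 0 0 0 0 0 .01'|egrep 'pos|for'
python3 -m inch '0 0 .001 0 0 0 .01;0 0 .001 0 0 0 .01;0 0 0 0 0 0 .01;0 0 0 0 0 0 .01'|egrep 'pos|for'
python3 fz.py
python3 - <<'E'
from h import *
g=grab("scene");m=cv2.inRange(cv2.cvtColor(g["color"],cv2.COLOR_RGB2HSV),(0,150,90),(4,255,255))[205:230,325:355];print((m>0).sum())
E
```

```text
tool_pos: [0.4783, -0.3207, 0.1537]
contact_force: [0.6, -0.4, 2.5]
grasp_force: 40.0
tool_pos: [0.4783, -0.3207, 0.1517]
contact_force: [0.7, -0.4, 4.2]
grasp_force: 40.0
F mean [  0.84  -0.51   3.47 151.74] sd [0.45 0.42 0.26 0.01]
0
```

```bash

python3 -m inch '0 0 .001 0 0 0 .01;0 0 .001 0 0 0 .01;0 0 0 0 0 0 .01;0 0 0 0 0 0 .01'|egrep 'pos|for'
python3 fz.py
python3 -m inch '0 0 .001 0 0 0 .01;0 0 .001 0 0 0 .01;0 0 0 0 0 0 .01;0 0 0 0 0 0 .01'|egrep 'pos|for'
python3 fz.py
```

```text
tool_pos: [0.4784, -0.3209, 0.1506]
contact_force: [-0.1, 0.3, 9.1]
grasp_force: 40.0
F mean [ -0.72   0.27   8.21 150.58] sd [0.3  0.5  0.38 0.01]
tool_pos: [0.4786, -0.321, 0.15]
contact_force: [-2.5, 1.8, 17.7]
grasp_force: 40.0
F mean [ -2.58   1.98  17.46 150.04] sd [0.38 0.4  0.48 0.01]
```

The force rises to 18 N at the hard stop and the red pin is gone, so the plunger is fully in. I go back to the stand.

```bash

python3 -m inch '0 0 -.02 0 0 0 .01;0 0 -.05 0 0 0 .01;0 0 -.05 0 0 0 .01;0 0 -.03 0 0 0 .01;0 .05 0 0 0 0 .01;0 .05 0 0 0 0 .01;0 .05 0 0 0 0 .01;0 .05 0 0 0 0 .01;0 .05 0 0 0 0 .01;0 .05 0 0 0 0 .01;0 .05 0 0 0 0 .01;0 .05 0 0 0 0 .01' |head -2
python3 -m inch '0 .05 0 0 0 0 .01;0 .05 0 0 0 0 .01;0 .05 0 0 0 0 .01;0 .05 0 0 0 0 .01;0 .03 0 0 0 4 .01;0 0 0 0 0 0 .01;0 0 0 0 0 0 .01;0 0 0 0 0 0 .01;0 0 0 0 0 0 .01'
python3 - <<'E'
from h import *
go([.4962,.3248,.215],82)
E
```

```text
clock: 24.78
tool_pos: [0.5034, 0.0798, 0.2965]
clock: 25.9
tool_pos: [0.5202, 0.3067, 0.298]
tcp_rot: [[-0.991, 0.137, -0.0], [0.137, 0.991, -0.0], [0.0, -0.0, -1.0]]
contact_force: [-0.8, 0.1, -1.2]
gripper_width: 0.0176
grasp_force: 40.0
t 25.9 tcp [0.5202 0.3067 0.298 ] turn [-0.01 -0.    0.11] then shift mm [26.3 14.6 83. ] F [-0.77  0.11 -1.18] w 0.0176
```

```bash

python3 -m inch '.013 .0073 .01 0 0 0 .01;.0133 .0073 .02 0 0 0 .01;0 0 .03 0 0 0 .01;0 0 .013 0 0 0 .01;0 0 0 0 0 0 .01;0 0 0 0 0 0 .01;0 0 0 0 0 0 .01' 
python3 - <<'E'
from h import *
f=grab("wrist");go([.4962,.3248,.135],82)
cv2.imwrite("pics/w7.png",cv2.resize(f["color"][130:260,220:420],None,fx=3,fy=3,interpolation=cv2.INTER_CUBIC)[:,:,::-1])
s=robot.get_state();tip=np.array(s["tool_pos"])-[0,0,.1096];print("tip",proj(f,tip)-[220,130],"hole",proj(f,[.4975,.3243,.1])-[220,130])
E
```

```text
clock: 26.78
tool_pos: [0.4965, 0.3262, 0.226]
tcp_rot: [[-0.991, 0.136, 0.002], [0.136, 0.991, 0.001], [-0.001, 0.002, -1.0]]
contact_force: [0.5, -0.3, -1.2]
gripper_width: 0.0182
grasp_force: 40.0
t 26.82 tcp [0.4964 0.3261 0.2258] turn [0.08 0.07 0.18] then shift mm [ 0.  -1.3 90.8] F [-0.22 -0.26 -1.75] w 0.0178
tip [[103.8611784   69.39480176]] hole [[101.90489229  65.84204751]]
```

View pics/w7.png

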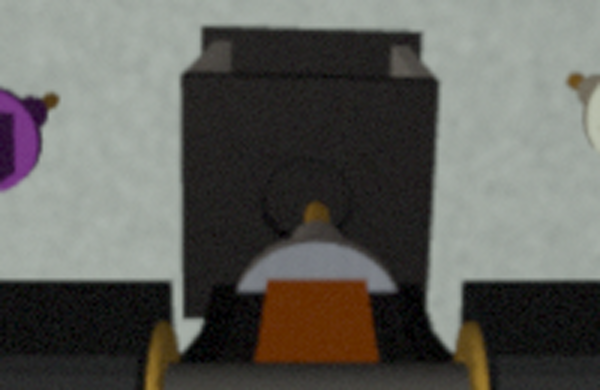

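The hole is at (307,198) in the crop and the tip end at (317,205). I shift about 2.7 mm to -y and lower.

```bash

python3 -m inch '-.001 -.0027 0 0 0 0 .01;0 0 .02 0 0 0 .01;0 0 .02 0 0 0 .01;0 0 .02 0 0 0 .01;0 0 .02 0 0 0 .01;0 0 .005 0 0 0 .01;0 0 .002 0 0 0 .01;0 0 0 0 0 0 .01;0 0 0 0 0 0 .01' 
python3 -m inch '0 0 .001 0 0 0 .01;0 0 .001 0 0 0 .01;0 0 .001 0 0 0 .01;0 0 0 0 0 0 .01;0 0 0 0 0 0 .01'
```

```text
clock: 27.95
tool_pos: [0.4969, 0.3234, 0.1386]
tcp_rot: [[-0.991, 0.136, 0.001], [0.136, 0.991, 0.001], [-0.001, 0.001, -1.0]]
contact_force: [-0.2, 0.3, -0.9]
gripper_width: 0.0177
grasp_force: 40.0
clock: 28.58
tool_pos: [0.4965, 0.3231, 0.1348]
tcp_rot: [[-0.991, 0.136, -0.0], [0.136, 0.991, 0.0], [0.0, 0.0, -1.0]]
contact_force: [0.1, -0.2, -0.3]
gripper_width: 0.0175
grasp_force: 40.0
```

Seated, with no side forces. I release and retreat upward.

```bash

python3 -m inch '0 0 .0005 0 0 0 .01;0 0 0 0 0 0 .01;0 0 0 0 0 0 .044;0 0 0 0 0 0 .044;0 0 0 0 0 0 .044;0 0 -.02 0 0 0 .044;0 0 -.05 0 0 0 .044;0 0 -.05 0 0 0 .044;.02 -.02 -.03 0 0 0 .044;0 0 0 0 0 0 .044;0 0 0 0 0 0 .044' 
python3 - <<'E'
from h import *
f=grab("wrist","pics/w8.png");go([.475+.0535,-.3035-.0037,.28],86)
E
```

```text
clock: 29.95
tool_pos: [0.4739, 0.306, 0.2836]
tcp_rot: [[-0.991, 0.136, -0.001], [0.136, 0.991, -0.0], [0.001, -0.0, -1.0]]
contact_force: [-1.1, 0.4, 0.2]
gripper_width: 0.044
grasp_force: 0.0
t 30.0 tcp [0.4738 0.306  0.283 ] turn [-0.07 -0.08 -3.79] then shift mm [ -97.3 -607.9    3. ] F [-0.5  -0.35 -0.94] w 0.0446
```

View pics/w8.png

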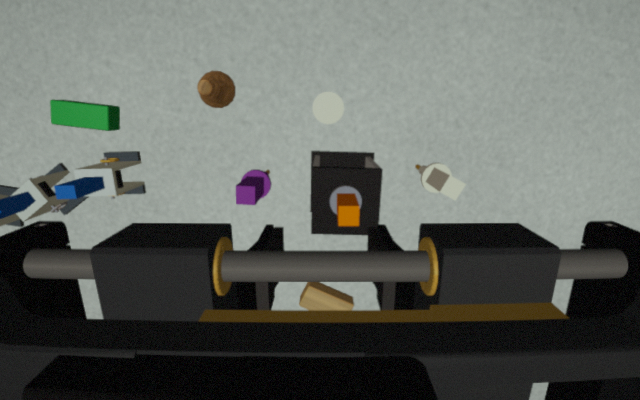

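The probe stands upright in its stand, with its top at (348,215). Next I shut the cover.

```bash

python3 -m inch '0 0 0 0 0 -3.8 .04;-.0088 -.0553 0 0 0 0 .04;-.0088 -.0553 0 0 0 0 .04;-.0088 -.0553 0 0 0 0 .04;-.0088 -.0553 0 0 0 0 .04;-.0088 -.0553 0 0 0 0 .04;-.0088 -.0553 0 0 0 0 .04;-.0088 -.0553 0 0 0 0 .04;-.0088 -.0553 0 0 0 0 .04;-.0088 -.0553 0 0 0 0 .04;-.0088 -.0553 0 0 0 0 .04;-.0088 -.0553 0 0 0 0 .04' |head -2
python3 -m inch '0 0 .05 0 0 0 .04;0 0 .05 0 0 0 .04;0 0 .03 0 0 0 .04;0 0 .0 0 0 0 .04;0 0 0 0 0 0 .04' |head -2
python3 - <<'E'
from h import *
go([.529,-.307,.106],86)
E
```

```text
clock: 31.5
tool_pos: [0.5284, -0.309, 0.2824]
clock: 32.12
tool_pos: [0.5288, -0.3081, 0.1547]
t 32.12 tcp [ 0.5288 -0.3081  0.1547] turn [-0.04  0.03  0.  ] then shift mm [-0.1  1.1 48.7] F [0.1  0.47 1.5 ] w 0.04
```

```bash

python3 -m inch '0 .001 .02 0 0 0 .04;0 0 .02 0 0 0 .04;0 0 .0085 0 0 0 .04;0 0 0 0 0 0 .04;0 0 0 0 0 0 .01;0 0 0 0 0 0 .01;0 0 0 0 0 0 .01;0 0 0 0 0 0 .01;0 0 0 0 0 0 .01' 20
python3 -m inch '.007 0 0 0 0 0 .01;.007 0 0 0 0 0 .01;.007 0 0 0 0 0 .01;.007 0 0 0 0 0 .01;.007 0 0 0 0 0 .01;.007 0 0 0 0 0 .01;.007 0 0 0 0 0 .01;.0055 0 0 0 0 0 .01;.001 0 0 0 0 0 .01;0 0 0 0 0 0 .01;0 0 0 0 0 0 .01'
```

```text
clock: 33.25
tool_pos: [0.5284, -0.3068, 0.1062]
tcp_rot: [[-0.998, 0.07, 0.001], [0.07, 0.998, -0.0], [-0.001, -0.0, -1.0]]
contact_force: [-0.7, -0.6, 3.1]
gripper_width: 0.016
grasp_force: 20.0
clock: 34.62
tool_pos: [0.4744, -0.3033, 0.1062]
tcp_rot: [[-0.998, 0.069, 0.003], [0.069, 0.998, -0.002], [-0.004, -0.002, -1.0]]
contact_force: [5.8, -1.2, 2.2]
gripper_width: 0.0161
grasp_force: 20.0
```

```bash

python3 -m inch '0 0 0 0 0 0 .04;0 0 0 0 0 0 .04;0 0 -.03 0 0 0 .04;0 0 -.05 0 0 0 .04;0 0 -.05 0 0 0 .04;0 .05 -.04 0 0 0 .04;0 .05 0 0 0 0 .04;0 .05 0 0 0 0 .04;0 .05 0 0 0 0 .04;0 .04 0 0 0 0 .04;0 0 0 0 0 0 .04;0 0 0 0 0 0 .04' |head -2
cat > car.py <<'E'
from h import *
def carriers(f,lo=(100,130,50),hi=(125,255,255),z=.109,box=None):
    """blue neck tops: brightest face of each blue blob"""
    h=cv2.cvtColor(f["color"],cv2.COLOR_RGB2HSV);m=cv2.inRange(h,lo,hi);m[225:]=0
    n,l,st,ce=cv2.connectedComponentsWithStats(m);out=[]
    for i in range(1,n):
        if 60<st[i,4]<3000:
            v=h[:,:,2][l==i];th,_=cv2.threshold(v,0,255,cv2.THRESH_OTSU)
            t=cv2.morphologyEx(((l==i)&(h[:,:,2]>th)).astype(np.uint8),cv2.MORPH_OPEN,np.ones((3,3)))
            cs=cv2.findContours(t,0,2)[0]
            if not cs: continue
            r=cv2.minAreaRect(max(cs,key=cv2.contourArea));w=onz(f,cv2.boxPoints(r),z)
            e=[w[1]-w[0],w[2]-w[1]];e.sort(key=np.linalg.norm)
            print("px",np.round(r[0],1),"blob",st[i,:5],"ctr",w.mean(0).round(4),"short/long",[np.linalg.norm(k).round(4) for k in e],"long dir",(np.degrees(np.arctan2(e[1][1],e[1][0]))%180).round(1),"otsu",th)
if __name__=="__main__":
    import sys
    f=grab("wrist",sys.argv[1]);carriers(f);go([.45,0,.2])
E
python3 car.py pics/w9.png
```

```text
clock: 36.12
tool_pos: [0.4887, -0.0651, 0.2743]
px [439.3 132.3] blob [415 124  37  17 507] ctr [0.4467 0.044  0.109 ] short/long [np.float64(0.0134), np.float64(0.0214)] long dir 83.2 otsu 117.0
px [ 98.  140.9] blob [  61  127   76   28 1889] ctr [ 0.4311 -0.2761  0.109 ] short/long [np.float64(0.0237), np.float64(0.0732)] long dir 85.9 otsu 95.0
px [161.5 191. ] blob [ 142  126   38   97 2538] ctr [ 0.4844 -0.223   0.109 ] short/long [np.float64(0.0241), np.float64(0.0643)] long dir 176.4 otsu 92.0
px [ 51.9 178.9] blob [  35  130   35   95 1511] ctr [ 0.4638 -0.3324  0.109 ] short/long [np.float64(0.0178), np.float64(0.0367)] long dir 176.7 otsu 96.0
px [338.  149.1] blob [325 136  26  25 386] ctr [ 0.4559 -0.0502  0.109 ] short/long [np.float64(0.0134), np.float64(0.0207)] long dir 116.2 otsu 122.0
px [238.  167.1] blob [226 154  33  23 553] ctr [ 0.466  -0.1451  0.109 ] short/long [np.float64(0.0139), np.float64(0.0217)] long dir 73.6 otsu 110.0
px [125.  214.5] blob [  75  205   71   20 1358] ctr [ 0.5048 -0.2649  0.109 ] short/long [np.float64(0.0199), np.float64(0.0391)] long dir 86.1 otsu 110.0
t 36.17 tcp [ 0.4888 -0.0657  0.2744] turn [0. 0. 0.] then shift mm [43.3 62.7 74.4] F [-0.54  0.06  0.25] w 0.0401
```

View pics/w9.png

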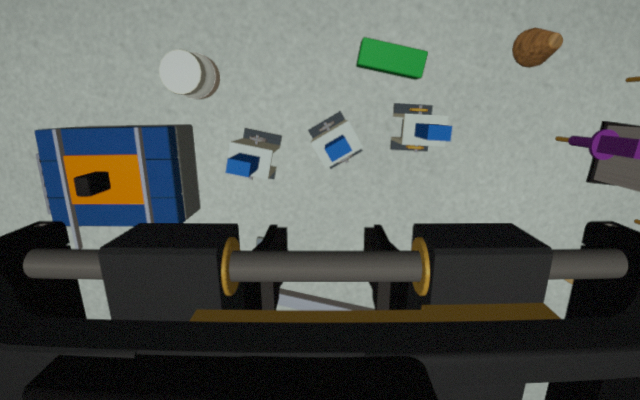

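The cover is shut, and three carriers are seen at (240,165), (338,149) and (433,132) with clean neck sizes. Next I look at the rail from above.

```bash

python3 -m inch '-.03 .028 -.005 0 0 0 .04;-.03 .028 -.005 0 0 0 .04;-.03 .028 -.005 0 0 0 .04;-.03 .028 -.005 0 0 0 .04;-.03 .028 -.005 0 0 0 .04;-.03 .028 0 0 0 0 .04;0 0 0 0 0 0 .04;0 0 0 0 0 0 .04;0 0 0 0 0 0 .04' |head -2
python3 - <<'E'
from h import *
s=robot.get_state();print(s["qpos"].round(2),s["tool_pos"])
for n in("wrist","top"):
    f=grab(n,f"pics/r_{n}.png");c=f["color"].astype(int)
    d=c[:,:,2]-c[:,:,1]
    print(n,"b-g median",np.median(d))
    m=((d>6)&(c.max(2)>60)&(c.max(2)-c.min(2)<45)).astype(np.uint8)
    if n=="wrist": m[222:]=0
    else: m[:150]=0;m[205:]=0;m[:,:290]=0;m[:,430:]=0
    k=np.ones((3,3),np.uint8);m=cv2.morphologyEx(m,cv2.MORPH_OPEN,k)
    nn,l,st,ce=cv2.connectedComponentsWithStats(m)
    for i in np.argsort(-st[1:,4])[:4]+1: print(st[i],ce[i].round(1),np.mean(c[l==i],0).round(0))
    cv2.imwrite(f"pics/rm_{n}.png",m*255)
E
```

```text
clock: 37.3
tool_pos: [0.6803, 0.0884, 0.3001]
[-0.37  0.45  0.26  1.45 -0.12  1.26  1.41] [0.68027255 0.08842383 0.30010404]
wrist b-g median -6.0
[ 141  130  208   42 2762] [251.6 151. ] [136. 142. 152.]
[316 122  18  18 164] [324.7 130.3] [101. 112. 120.]
[134 139  15  13  98] [142.1 145.2] [108. 117. 125.]
[135 110  12  11  76] [140.  115.5] [ 99. 110. 117.]
top b-g median -4.0
[327 169  74  20 288] [363.2 178.6] [123. 127. 136.]
```

```bash
python3 - <<'E'
from h import *
f=grab("wrist");c=f["color"].astype(int)
d=c[:,:,2]-c[:,:,1]
m=((d>4)&(c.max(2)>60)&(c.max(2)-c.min(2)<45)).astype(np.uint8);m[222:]=0
nn,l,st,ce=cv2.connectedComponentsWithStats(m);i=1+st[1:,4].argmax()
M=l==i
U=[];L=[]
for x in range(150,345,8):
    r=np.where(M[:,x])[0];v=c[r,x].mean(1)
    print(x,r.min(),r.max(),v[::3].astype(int).tolist())
E
```

```text
150 130 142 [114, 140, 141, 137, 139]
158 132 144 [135, 139, 141, 141, 144]
166 133 145 [136, 141, 142, 142, 143]
174 134 146 [133, 141, 141, 142, 144]
182 135 147 [136, 141, 144, 141, 145]
190 136 149 [140, 144, 145, 143, 145]
198 137 150 [139, 143, 144, 143, 147]
206 138 151 [129, 144, 144, 144, 145]
214 139 152 [130, 147, 145, 143, 147]
222 140 153 [125, 144, 145, 144, 146]
230 141 154 [118, 146, 146, 145, 145]
238 142 155 [117, 145, 145, 147, 146]
246 143 157 [116, 146, 147, 144, 146]
254 144 158 [115, 144, 147, 145, 145]
262 145 159 [106, 145, 146, 147, 145]
270 147 160 [135, 145, 145, 145, 147]
278 148 161 [129, 146, 145, 147, 146]
286 149 163 [126, 147, 147, 147, 145]
294 150 164 [125, 144, 146, 146, 145]
302 151 165 [125, 146, 145, 147, 142]
310 152 169 [121, 145, 145, 147, 141, 129]
318 153 170 [113, 144, 147, 146, 144, 131]
326 154 171 [111, 146, 146, 145, 142, 134]
334 156 170 [135, 144, 145, 148, 144]
342 157 171 [129, 146, 146, 147, 143]
```

```bash
python3 - <<'E'
from h import *
f=grab("wrist")
xs=np.array([150,166,182,198,214,230,246,262,278,294,334,342]);u=np.array([130,133,135,137,139,141,143,145,148,150,156,157]);lo=np.array([142,145,147,150,152,154,157,159,161,164,170,171])
mid=(u+lo)/2
o,D=ray(f,np.c_[xs,mid]);oe,De=ray(f,[[141,135.3],[349.3,164.8]])
o0=np.array([.63,-.03]);th=np.radians(79)
for k in range(20):
    ey=np.array([np.cos(th),np.sin(th)])
    n=np.r_[-.2126*ey,1.];p0=np.r_[o0,.112]
    cut=lambda o,D:o+D*(((p0-o)@n)/(D@n))[:,None]
    P=cut(o,D);E=cut(oe,De)
    vx,vy,x0,y0=cv2.fitLine(P[:,:2].astype(np.float32),cv2.DIST_L2,0,.01,.01).ravel();
    if vy<0: vx,vy=-vx,-vy
    th=np.arctan2(vy,vx);ey=np.array([vx,vy])
    # place along: high end at +147
    b=np.array([x0,y0]);s=(E[1,:2]-b)@ey;o0=b+ey*(s-.147)
print("rail origin",o0.round(4),"y dir deg",np.degrees(th).round(2),"ends",E.round(4),"len",np.linalg.norm(E[1]-E[0]).round(4))
ex=np.array([ey[1],-ey[0]]);print("resid mm",((P[:,:2]-o0)@ex*1000).round(1))
o1,D1=ray(f,np.c_[xs,u]);o2,D2=ray(f,np.c_[xs,lo+1]);print("width",np.linalg.norm(cut(o1,D1)-cut(o2,D2),axis=1).round(4))
t=dict(f);
load=np.r_[o0+.1*ey,.112+.02126];print("load",load.round(4))
print("gate by top", [onz(g,[336.2,172.3],.130).round(4) for g in [grab("top")]], (o0+.05*ey).round(4))
E
```

```text
rail origin [ 0.6351 -0.0308] y dir deg 79.36 ends [[ 0.6225 -0.0987  0.0973]
 [ 0.662   0.1137  0.1433]] len 0.2209
resid mm [-0.4  0.4  0.1  0.3  0.1 -0.2 -0.  -0.3 -0.1  0.   0.2  0. ]
width [0.0135 0.0133 0.0131 0.014  0.0138 0.0137 0.0145 0.0144 0.0133 0.0141
 0.0139 0.0138]
load [0.6536 0.0675 0.1333]
gate by top [array([[0.6443, 0.0189, 0.13  ]])] [0.6443 0.0183]
```

```bash

python3 -m inch '0 0 0 0 0 10.3 .05;0 0 0 0 0 10.3 .05;0 0 0 0 0 10.3 .05;0 0 0 0 0 10.3 .05;0 0 0 0 0 10.3 .05;0 0 0 0 0 10.3 .05;0 0 0 0 0 10.3 .05;0 0 0 0 0 10.3 .05;0 0 0 0 0 10.3 .05;0 0 0 0 0 0 .05;0 0 0 0 0 0 .05;0 0 0 0 0 0 .05'
python3 - <<'E'
from h import *
go([.450,.074,.28],-6.8);print(robot.get_state()["qpos"].round(2))
E
```

```text
clock: 39.05
tool_pos: [0.6808, 0.0905, 0.3]
tcp_rot: [[0.115, 0.993, 0.0], [0.993, -0.115, 0.0], [0.0, 0.0, -1.0]]
contact_force: [-0.1, -0.5, -0.3]
gripper_width: 0.0502
grasp_force: 0.0
t 39.05 tcp [0.6808 0.0905 0.3   ] turn [ 0.   -0.02  0.18] then shift mm [ -43.7 -227.2   20. ] F [-0.07 -0.49 -0.33] w 0.0502
[-0.6   0.5   0.62  1.46 -0.29  1.28 -0.07]
```

```bash

python3 -m inch '-.0087 -.0454 .004 0 0 0 .05;-.0087 -.0454 .004 0 0 0 .05;-.0087 -.0454 .004 0 0 0 .05;-.0087 -.0454 .004 0 0 0 .05;-.0087 -.0454 .004 0 0 0 .05;0 0 0 0 0 0 .05;0 0 0 0 0 0 .05;0 0 0 0 0 0 .05'|head -2
python3 car.py pics/w10.png
```

```text
clock: 40.05
tool_pos: [0.4515, 0.0739, 0.2802]
px [580.7 112.3] blob [ 557   77   54   57 1676] ctr [0.7015 0.1149 0.109 ] short/long [np.float64(0.0234), np.float64(0.0378)] long dir 152.8 otsu 96.0
px [324. 214.] blob [318 194  13  31 382] ctr [0.4469 0.0435 0.109 ] short/long [np.float64(0.0118), np.float64(0.0208)] long dir 83.5 otsu 83.0
t 40.1 tcp [0.4514 0.0738 0.2801] turn [0. 0. 0.] then shift mm [-73.4   7.2  80.1] F [-0.62 -0.15 -0.16] w 0.0499
```

```bash

python3 -m inch '-.0303 -.0012 0 0 0 0 .05;0 0 .05 0 0 0 .05;0 0 .05 0 0 0 .05;0 0 .05 0 0 0 .05;0 0 .025 0 0 0 .05;0 0 .012 0 0 0 .05;0 0 0 0 0 0 .05;0 0 0 0 0 0 .05' 
python3 -m inch '0 0 0 0 0 0 .005;0 0 0 0 0 0 .005;0 0 0 0 0 0 .005;0 0 0 0 0 0 .005;0 0 0 0 0 0 .005;0 0 0 0 0 0 .005' 30
```

```text
clock: 41.1
tool_pos: [0.4466, 0.044, 0.0938]
tcp_rot: [[0.117, 0.993, 0.002], [0.993, -0.117, 0.001], [0.001, 0.002, -1.0]]
contact_force: [0.1, -0.6, -0.2]
gripper_width: 0.05
grasp_force: 0.0
clock: 41.85
tool_pos: [0.4453, 0.0439, 0.0927]
tcp_rot: [[0.117, 0.993, -0.001], [0.993, -0.117, -0.0], [-0.0, -0.001, -1.0]]
contact_force: [1.0, 1.1, -1.0]
gripper_width: 0.0135
grasp_force: 30.0
```

```bash

cat >> h.py <<'E'
def rail(h=0.,off=.0547,up=.1):
    """turn and shift (tool axes after turn) to h m above the seat at the loading place, tilted 12 deg"""
    a=np.radians(79.36);ey=np.array([np.cos(a),np.sin(a),0]);ex=np.array([ey[1],-ey[0],0])
    T0=np.c_[np.cross(ex,[0,0,-1.]),ex,[0,0,-1.]]
    T=T0@cv2.Rodrigues(np.array([0,np.radians(12),0]))[0]
    n=-T[:,2];P=np.array([.6351,-.0308,.112])+up*(ey+[0,0,.2126])+n*(off+h)
    s=robot.get_state();Rm=np.array(s["tcp_rot"]);p=np.array(s["tool_pos"])
    print("t",round(s["clock"],2),"n",n.round(3),"target",P.round(4),"tcp",p.round(4),"turn",np.degrees(cv2.Rodrigues(Rm.T@T)[0].ravel()).round(2),"shift mm",(T.T@(P-p)*1000).round(1),"F",np.array(s["contact_force"]).round(1),"w",round(s["gripper_width"],4))
E
python3 -m inch '0 0 -.02 0 0 0 .005;0 0 -.05 0 0 0 .005;0 0 -.05 0 0 0 .005;0 0 -.05 0 0 0 .005;0 0 -.03 0 0 3.9 .005;.0066 .0335 0 0 0 0 .005;.0066 .0335 0 0 0 0 .005;.0066 .0335 0 0 0 0 .005;.0066 .0335 0 0 0 0 .005;.0066 .0335 0 0 0 0 .005;.0066 .0335 0 0 0 0 .005;0 0 0 0 0 0 .005'|head -2
python3 -m inch '0 0 0 0 6 0 .005;0 0 0 0 6 0 .005;0 0 0 0 0 0 .005;0 0 0 0 0 0 .005;0 0 0 0 0 0 .005'
python3 -c "from h import *;rail(.05)"
```

```text
clock: 43.35
tool_pos: [0.6515, 0.046, 0.2912]
clock: 43.98
tool_pos: [0.6503, 0.0475, 0.2927]
tcp_rot: [[0.178, 0.983, 0.037], [0.962, -0.181, 0.204], [0.207, -0.0, -0.978]]
contact_force: [0.6, -0.1, -1.3]
gripper_width: 0.0137
grasp_force: 30.0
t 43.98 n [-0.038 -0.204  0.978] target [0.6495 0.0461 0.2357] tcp [0.6503 0.0475 0.2927] turn [-0.06  0.03  0.18] shift mm [-13.3  -0.5  55.4] F [ 0.6 -0.1 -1.3] w 0.0137
```

```bash

python3 -m inch '-.0133 -.0005 .02 0 0 0 .005;0 0 .035 0 0 0 .005;0 0 .02 0 0 0 .005;0 0 0 0 0 0 .005;0 0 0 0 0 0 .005;0 0 0 0 0 0 .005'|egrep 'force|pos'
python3 -m inch '0 0 .012 0 0 0 .005;0 0 .006 0 0 0 .005;0 0 .003 0 0 0 .005;0 0 .002 0 0 0 .005;0 0 .002 0 0 0 .005;0 0 0 0 0 0 .005;0 0 0 0 0 0 .005'|egrep 'force|pos'
python3 -c "
from h import *;rail(0)
g=grab('scene');cv2.imwrite('pics/s1.png',cv2.resize(g['color'][120:300,220:440],None,fx=3.3,fy=3.3,interpolation=cv2.INTER_CUBIC)[:,:,::-1])"
```

```text
tool_pos: [0.6512, 0.048, 0.2182]
contact_force: [-0.1, 0.4, -0.7]
grasp_force: 30.0
tool_pos: [0.6515, 0.0535, 0.1925]
contact_force: [-0.0, 0.4, -2.7]
grasp_force: 30.0
t 45.6 n [-0.038 -0.204  0.978] target [0.6515 0.0563 0.1868] tcp [0.6515 0.0535 0.1925] turn [ 0.01 -0.01  0.04] shift mm [ 1.5 -0.5  6.1] F [-0.   0.4 -2.7] w 0.0138
```

```bash

python3 -m inch '0 0 .002 0 0 0 .005;0 0 .002 0 0 0 .005;0 0 .001 0 0 0 .005;0 0 0 0 0 0 .005;0 0 0 0 0 0 .005'|egrep 'force|pos'
python3 -m inch '0 0 .001 0 0 0 .005;0 0 .0005 0 0 0 .005;0 0 0 0 0 0 .005;0 0 0 0 0 0 .005'|egrep 'force|pos'
python3 -c "from h import *;rail(0)"
```

```text
tool_pos: [0.6516, 0.0546, 0.1874]
contact_force: [0.5, -0.2, -2.3]
grasp_force: 30.0
tool_pos: [0.6516, 0.0548, 0.1862]
contact_force: [-0.2, -0.8, 1.3]
grasp_force: 30.0
t 46.77 n [-0.038 -0.204  0.978] target [0.6515 0.0563 0.1868] tcp [0.6516 0.0548 0.1862] turn [-0.   -0.01  0.04] shift mm [ 1.5 -0.4 -0.3] F [-0.2 -0.8  1.3] w 0.014
```

Contact is where expected, so the carrier is seated. I let go.

```bash

python3 -m inch '0 0 0 0 0 0 .05;0 0 0 0 0 0 .05;0 0 0 0 0 0 .05;0 0 0 0 0 0 .05;0 0 0 0 0 0 .05;0 0 0 0 0 0 .05;0 0 -.02 0 0 0 .05;0 0 -.05 0 0 0 .05;0 0 -.04 0 0 0 .05;0 0 0 0 -6 0 .05;0 0 0 0 -6 0 .05;0 0 0 0 0 0 .05'|head -2
python3 - <<'E'
from h import *
for n in("scene","top"):
    g=grab(n);m=cv2.inRange(cv2.cvtColor(g["color"],cv2.COLOR_RGB2HSV),(100,140,40),(125,255,255))
    k,l,st,ce=cv2.connectedComponentsWithStats(m);print(n,[(st[i].tolist(),ce[i].round(0).tolist()) for i in range(1,k) if 12<st[i,4]<400 and 200<ce[i,0]<450 and 100<ce[i,1]<300])
a=np.radians(79.36);ey=np.array([np.cos(a),np.sin(a),0]);n=np.array([-.038,-.204,.978])
for y in(-.12,.1):
    P=np.array([.6351,-.0308,.112])+y*(ey+[0,0,.2126])+n*.05
    print("expect neck px at",y,proj(grab("scene"),P),proj(grab("top"),P))
E
```

```text
clock: 48.28
tool_pos: [0.6479, 0.0351, 0.2945]
scene [([270, 181, 10, 19, 140], [275.0, 190.0]), ([234, 199, 11, 17, 126], [239.0, 207.0]), ([250, 228, 17, 19, 185], [258.0, 237.0])]
top [([400, 182, 6, 5, 22], [402.0, 184.0]), ([390, 235, 7, 4, 18], [393.0, 236.0]), ([356, 237, 7, 6, 28], [359.0, 239.0])]
expect neck px at -0.12 [[255.4611708  238.01976938]] [[399.70915425 184.67887264]]
expect neck px at 0.1 [[358.89428302 194.59957503]] [[322.25234506 167.15789694]]
```

The first carrier rests at the stop. Next is carrier B.

```bash
python3 -c "from h import *;go([.447,-.026,.28],26.2)"
```

```text
t 48.58 tcp [0.6472 0.0309 0.2938] turn [ 2.000e-02 -3.000e-02 -3.693e+01] then shift mm [  37.4 -204.7   13.8] F [-0.7  -1.48  0.01] w 0.05
```

```bash

python3 -m inch '0 0 0 0 0 -9.2 .05;0 0 0 0 0 -9.2 .05;0 0 0 0 0 -9.2 .05;0 0 0 0 0 -9.2 .05;.0075 -.041 .0028 0 0 0 .05;.0075 -.041 .0028 0 0 0 .05;.0075 -.041 .0028 0 0 0 .05;.0075 -.041 .0028 0 0 0 .05;.0075 -.041 .0028 0 0 0 .05;0 0 0 0 0 0 .05;0 0 0 0 0 0 .05;0 0 0 0 0 0 .05'|head -2
python3 car.py pics/w11.png; python3 -c "from h import *;go([.4559,-.0502,.093],26.2)"
```

```text
clock: 50.08
tool_pos: [0.448, -0.0243, 0.2797]
px [599.3 194.3] blob [584 154  43  53 828] ctr [0.7025 0.0894 0.109 ] short/long [np.float64(0.0193), np.float64(0.0216)] long dir 51.6 otsu 93.0
px [321. 210.] blob [314 191  14  30 376] ctr [ 0.4564 -0.0498  0.109 ] short/long [np.float64(0.0117), np.float64(0.0206)] long dir 116.3 otsu 75.0
t 50.12 tcp [ 0.4478 -0.0243  0.2796] turn [0. 0. 0.] then shift mm [20.9 12.7 79.6] F [-1.03 -0.3  -0.24] w 0.0501
t 50.12 tcp [ 0.4478 -0.0243  0.2796] turn [0.   0.04 0.01] then shift mm [-26.8  -4.2 186.6] F [-1.03 -0.3  -0.24] w 0.0501
```

```bash

python3 -m inch '-.0268 -.0042 0 0 0 0 .05;0 0 .05 0 0 0 .05;0 0 .05 0 0 0 .05;0 0 .05 0 0 0 .05;0 0 .025 0 0 0 .05;0 0 .0117 0 0 0 .05;0 0 0 0 0 0 .05;0 0 0 0 0 0 .05' |head -2
python3 -m inch '0 0 0 0 0 0 .005;0 0 0 0 0 0 .005;0 0 0 0 0 0 .005;0 0 0 0 0 0 .005;0 0 0 0 0 0 .005;0 0 0 0 0 0 .005' 30
python3 -m inch '0 0 -.02 0 0 0 .005;0 0 -.05 0 0 0 .005;0 0 -.05 0 0 0 .005;0 0 -.05 0 0 0 .005;0 0 -.03 0 0 9.2 .005;0 0 0 0 0 9.2 .005;0 0 0 0 0 9.2 .005;0 0 0 0 0 9.2 .005;0 0 0 0 0 0 .005;0 0 0 0 0 0 .005' 
python3 -c "from h import *;go([.649,.046,.295],-10.64)"
```

```text
clock: 51.12
tool_pos: [0.456, -0.0504, 0.0938]
clock: 51.88
tool_pos: [0.455, -0.0503, 0.0928]
tcp_rot: [[-0.442, 0.897, -0.0], [0.897, 0.442, 0.0], [0.0, -0.0, -1.0]]
contact_force: [-0.0, 0.1, -0.8]
gripper_width: 0.0141
grasp_force: 30.0
clock: 53.12
tool_pos: [0.4546, -0.0504, 0.2925]
tcp_rot: [[0.182, 0.983, -0.001], [0.983, -0.182, 0.0], [-0.0, -0.001, -1.0]]
contact_force: [-0.0, -0.3, -1.3]
gripper_width: 0.0138
grasp_force: 30.0
t 53.12 tcp [ 0.4546 -0.0504  0.2925] turn [-0.04  0.01  0.16] then shift mm [130.6 173.2  -2.5] F [-0.03 -0.26 -1.34] w 0.0138
```

```bash

python3 -m inch '.026 .0346 0 0 0 0 .005;.026 .0346 0 0 0 0 .005;.026 .0346 0 0 0 0 .005;.026 .0346 0 0 0 0 .005;.026 .0346 0 0 0 0 .005;0 0 0 0 6 0 .005;0 0 0 0 6 0 .005;0 0 0 0 0 0 .005;0 0 0 0 0 0 .005;0 0 0 0 0 0 .005'
python3 -c "from h import *;rail(.05)"
```

```text
clock: 54.38
tool_pos: [0.649, 0.0473, 0.2927]
tcp_rot: [[0.177, 0.983, 0.037], [0.962, -0.181, 0.204], [0.208, -0.0, -0.978]]
contact_force: [-0.3, -0.0, -2.2]
gripper_width: 0.0137
grasp_force: 30.0
t 54.38 n [-0.038 -0.204  0.978] target [0.6495 0.0461 0.2357] tcp [0.649  0.0473 0.2927] turn [-0.05  0.02  0.2 ] shift mm [-12.9   0.8  55.6] F [-0.3 -0.  -2.2] w 0.0137
```

```bash

python3 -m inch '-.0125 .0005 .02 0 0 0 .005;0 0 .035 0 0 0 .005;0 0 .02 0 0 0 .005;0 0 .012 0 0 0 .005;0 0 .006 0 0 0 .005;0 0 .003 0 0 0 .005;0 0 .002 0 0 0 .005;0 0 .002 0 0 0 .005;0 0 0 0 0 0 .005;0 0 0 0 0 0 .005'|egrep 'force|pos'
python3 -m inch '0 0 .002 0 0 0 .005;0 0 .002 0 0 0 .005;0 0 0 0 0 0 .005;0 0 0 0 0 0 .005'|egrep 'force|pos'
python3 -m inch '0 0 .001 0 0 0 .005;0 0 .001 0 0 0 .005;0 0 0 0 0 0 .005;0 0 0 0 0 0 .005'|egrep 'force|pos'
python3 -c "from h import *;rail(0)"
```

```text
tool_pos: [0.6511, 0.0539, 0.1926]
contact_force: [-0.4, -0.6, -2.1]
grasp_force: 30.0
tool_pos: [0.6511, 0.0548, 0.1885]
contact_force: [-0.3, 0.5, -2.5]
grasp_force: 30.0
tool_pos: [0.6512, 0.0552, 0.1866]
contact_force: [-0.3, 1.0, -2.9]
grasp_force: 30.0
t 56.62 n [-0.038 -0.204  0.978] target [0.6515 0.0563 0.1868] tcp [0.6512 0.0552 0.1866] turn [-0.01 -0.01  0.04] shift mm [1.2 0.1 0. ] F [-0.3  1.  -2.9] w 0.0137
```

```bash

python3 -m inch '0 0 .0007 0 0 0 .005;0 0 0 0 0 0 .005;0 0 0 0 0 0 .005'|egrep 'force|pos'
python3 -m inch '0 0 0 0 0 0 .05;0 0 0 0 0 0 .05;0 0 0 0 0 0 .05;0 0 0 0 0 0 .05;0 0 0 0 0 0 .05;0 0 0 0 0 0 .05;0 0 -.02 0 0 0 .05;0 0 -.05 0 0 0 .05;0 0 -.04 0 0 0 .05;0 0 0 0 -6 0 .05;0 0 0 0 -6 0 .05;0 0 0 0 0 0 .05'|head -2
python3 - <<'E'
from h import *
for n in("scene","top"):
    g=grab(n);m=cv2.inRange(cv2.cvtColor(g["color"],cv2.COLOR_RGB2HSV),(100,140,40),(125,255,255))
    k,l,st,ce=cv2.connectedComponentsWithStats(m);print(n,[(st[i].tolist(),ce[i].round(0).tolist()) for i in range(1,k) if 12<st[i,4]<400 and 200<ce[i,0]<450 and 100<ce[i,1]<300])
a=np.radians(79.36);ey=np.array([np.cos(a),np.sin(a),0]);n=np.array([-.038,-.204,.978])
for y in(-.122,-.077,-.032):
    P=np.array([.6351,-.0308,.112])+y*(ey+[0,0,.2126])+n*.06
    print("expect neck px at",y,proj(grab("scene"),P),proj(grab("top"),P))
go([.461,-.115,.28],-16.4)
E
```

```text
tool_pos: [0.6513, 0.0552, 0.1863]
contact_force: [-2.1, -1.1, 1.3]
grasp_force: 30.0
clock: 58.5
tool_pos: [0.6476, 0.0355, 0.2944]
scene [([234, 199, 11, 18, 129], [239.0, 207.0]), ([269, 220, 16, 20, 172], [276.0, 229.0]), ([247, 229, 17, 20, 188], [255.0, 238.0])]
top [([383, 179, 7, 5, 24], [386.0, 181.0]), ([400, 182, 6, 5, 20], [402.0, 184.0]), ([390, 235, 7, 4, 17], [393.0, 237.0])]
expect neck px at -0.122 [[252.78432599 235.4987302 ]] [[401.65232715 184.65640223]]
expect neck px at -0.077 [[274.45778951 226.41986542]] [[386.14670439 181.13218717]]
expect neck px at -0.032 [[295.98118921 217.40147941]] [[370.40788428 177.56163399]]
t 58.9 tcp [0.6469 0.0318 0.2936] turn [-0.   -0.02  5.71] then shift mm [-193.3 -136.9   13.6] F [-0.34 -0.16  0.48] w 0.0502
```

Two carriers are queued. Now the last one, A.

```bash

python3 -m inch '0 0 0 0 0 5.7 .05;-.0322 -.0228 .0023 0 0 0 .05;-.0322 -.0228 .0023 0 0 0 .05;-.0322 -.0228 .0023 0 0 0 .05;-.0322 -.0228 .0023 0 0 0 .05;-.0322 -.0228 .0023 0 0 0 .05;-.0322 -.0228 .0023 0 0 0 .05;0 0 0 0 0 0 .05;0 0 0 0 0 0 .05;0 0 0 0 0 0 .05'|head -2
python3 car.py pics/w12.png; python3 -c "from h import *;go([.466,-.1451,.093],-16.4)"
```

```text
clock: 60.15
tool_pos: [0.4623, -0.1135, 0.2797]
px [518.1 152. ] blob [ 484  125   45   41 1320] ctr [ 0.6491 -0.135   0.109 ] short/long [np.float64(0.0167), np.float64(0.0274)] long dir 71.5 otsu 106.0
px [510.4 203.5] blob [ 480  172   40   45 1212] ctr [ 0.6342 -0.1842  0.109 ] short/long [np.float64(0.016), np.float64(0.0258)] long dir 73.5 otsu 108.0
px [337.5 213. ] blob [331 193  14  31 395] ctr [ 0.4657 -0.1453  0.109 ] short/long [np.float64(0.0128), np.float64(0.0207)] long dir 74.6 otsu 101.0
t 60.2 tcp [ 0.4623 -0.1136  0.2796] turn [0. 0. 0.] then shift mm [105.7 -43.5  79.6] F [0.27 0.46 0.32] w 0.0501
t 60.2 tcp [ 0.4623 -0.1136  0.2796] turn [0.01 0.03 0.18] then shift mm [-29.2  12.5 186.6] F [0.27 0.46 0.32] w 0.0501
```

```bash

python3 -m inch '-.0294 .0125 0 0 0 0 .05;0 0 .05 0 0 0 .05;0 0 .05 0 0 0 .05;0 0 .05 0 0 0 .05;0 0 .025 0 0 0 .05;0 0 .0117 0 0 0 .05;0 0 0 0 0 0 .05;0 0 0 0 0 0 .05' |head -2
python3 -m inch '0 0 0 0 0 0 .005;0 0 0 0 0 0 .005;0 0 0 0 0 0 .005;0 0 0 0 0 0 .005;0 0 0 0 0 0 .005;0 0 0 0 0 0 .005' 30
python3 -m inch '0 0 -.02 0 0 0 .005;0 0 -.05 0 0 0 .005;0 0 -.05 0 0 0 .005;0 0 -.05 0 0 0 .005;0 0 -.033 0 0 -5.5 .005;0 0 0 0 0 0 .005;0 0 0 0 0 0 .005' 
python3 -c "from h import *;go([.649,.046,.295],-10.64)"
```

```text
clock: 61.2
tool_pos: [0.4663, -0.1461, 0.0939]
clock: 61.95
tool_pos: [0.4653, -0.1459, 0.0929]
tcp_rot: [[0.281, 0.96, -0.0], [0.96, -0.281, 0.0], [0.0, -0.0, -1.0]]
contact_force: [0.6, -0.4, -0.4]
gripper_width: 0.014
grasp_force: 30.0
clock: 62.82
tool_pos: [0.4642, -0.1455, 0.2945]
tcp_rot: [[0.188, 0.982, -0.003], [0.982, -0.188, 0.001], [0.0, -0.003, -1.0]]
contact_force: [0.8, 0.7, -3.1]
gripper_width: 0.014
grasp_force: 30.0
t 62.83 tcp [ 0.4642 -0.1455  0.2945] turn [-0.17 -0.01 -0.2 ] then shift mm [222.3 146.3  -0.5] F [ 0.84  0.68 -3.11] w 0.014
```

```bash

python3 -m inch '.037 .0244 0 0 0 0 .005;.037 .0244 0 0 0 0 .005;.037 .0244 0 0 0 0 .005;.037 .0244 0 0 0 0 .005;.037 .0244 0 0 0 0 .005;.037 .0244 0 0 0 0 .005;0 0 0 0 6 0 .005;0 0 0 0 6 0 .005;0 0 0 0 0 0 .005;0 0 0 0 0 0 .005;0 0 0 0 0 0 .005'
python3 -c "from h import *;rail(.05)"
```

```text
clock: 64.2
tool_pos: [0.6506, 0.0462, 0.2953]
tcp_rot: [[0.181, 0.983, 0.037], [0.961, -0.185, 0.204], [0.207, -0.001, -0.978]]
contact_force: [-0.5, 0.2, -2.9]
gripper_width: 0.0142
grasp_force: 30.0
t 64.2 n [-0.038 -0.204  0.978] target [0.6495 0.0461 0.2357] tcp [0.6506 0.0462 0.2953] turn [-0.05  0.04 -0.05] shift mm [-12.7  -1.   58.2] F [-0.5  0.2 -2.9] w 0.0142
```

```bash

python3 -m inch '-.0125 -.001 .02 0 0 0 .005;0 0 .035 0 0 0 .005;0 0 .023 0 0 0 .005;0 0 .012 0 0 0 .005;0 0 .006 0 0 0 .005;0 0 .003 0 0 0 .005;0 0 .002 0 0 0 .005;0 0 .002 0 0 0 .005;0 0 0 0 0 0 .005;0 0 0 0 0 0 .005'|egrep 'force|pos'
python3 -m inch '0 0 .002 0 0 0 .005;0 0 .002 0 0 0 .005;0 0 0 0 0 0 .005;0 0 0 0 0 0 .005'|egrep 'force|pos'
python3 -m inch '0 0 .001 0 0 0 .005;0 0 .0005 0 0 0 .005;0 0 0 0 0 0 .005;0 0 0 0 0 0 .005'|egrep 'force|pos'
python3 -c "from h import *;rail(0)"
```

```text
tool_pos: [0.6515, 0.0539, 0.1928]
contact_force: [0.3, -0.1, -2.5]
grasp_force: 30.0
tool_pos: [0.6516, 0.0547, 0.1887]
contact_force: [-0.4, -0.5, -1.3]
grasp_force: 30.0
tool_pos: [0.6516, 0.0551, 0.1872]
contact_force: [0.1, 0.6, -2.3]
grasp_force: 30.0
t 66.45 n [-0.038 -0.204  0.978] target [0.6515 0.0563 0.1868] tcp [0.6516 0.0551 0.1872] turn [ 0.03 -0.01 -0.16] shift mm [ 1.1 -0.4  0.7] F [ 0.1  0.6 -2.3] w 0.0133
```

```bash

python3 -m inch '0 0 .001 0 0 0 .005;0 0 0 0 0 0 .005;0 0 0 0 0 0 .005'|egrep 'force|pos'
python3 -m inch '0 0 0 0 0 0 .05;0 0 0 0 0 0 .05;0 0 0 0 0 0 .05;0 0 0 0 0 0 .05;0 0 0 0 0 0 .05;0 0 0 0 0 0 .05;0 0 -.02 0 0 0 .05;0 0 -.05 0 0 0 .05;0 0 -.04 0 0 0 .05;0 0 0 0 -6 0 .05;0 0 0 0 -6 0 .05;0 -.03 -.03 0 0 0 .05'|head -2
python3 -m inch '.03 -.04 0 0 0 0 .05;.03 -.04 0 0 0 0 .05;0 0 0 0 0 0 .05;0 0 0 0 0 0 .05;0 0 0 0 0 0 .05;0 0 0 0 0 0 .05;0 0 0 0 0 0 .05;0 0 0 0 0 0 .05'|head -2
python3 - <<'E'
from h import *
for n in("scene","top"):
    g=grab(n);m=cv2.inRange(cv2.cvtColor(g["color"],cv2.COLOR_RGB2HSV),(100,140,40),(125,255,255))
    k,l,st,ce=cv2.connectedComponentsWithStats(m);print(n,[(st[i].tolist(),ce[i].round(0).tolist()) for i in range(1,k) if 12<st[i,4]<400 and 200<ce[i,0]<450 and 100<ce[i,1]<300])
    if n=="scene": cv2.imwrite("pics/fin.png",cv2.resize(g["color"][100:340,120:500],None,fx=2.1,fy=2.1,interpolation=cv2.INTER_CUBIC)[:,:,::-1])
E
```

```text
tool_pos: [0.6518, 0.0551, 0.1865]
contact_force: [-0.3, -0.3, -1.2]
grasp_force: 30.0
clock: 68.32
tool_pos: [0.6179, 0.0412, 0.3226]
clock: 69.32
tool_pos: [0.5507, 0.112, 0.3237]
scene [([291, 211, 15, 20, 164], [298.0, 220.0]), ([269, 220, 16, 20, 170], [276.0, 229.0]), ([247, 229, 17, 20, 181], [255.0, 238.0])]
top [([368, 175, 6, 5, 22], [370.0, 177.0]), ([384, 179, 6, 5, 22], [386.0, 181.0]), ([400, 182, 6, 5, 21], [403.0, 184.0])]
```

View pics/fin.png

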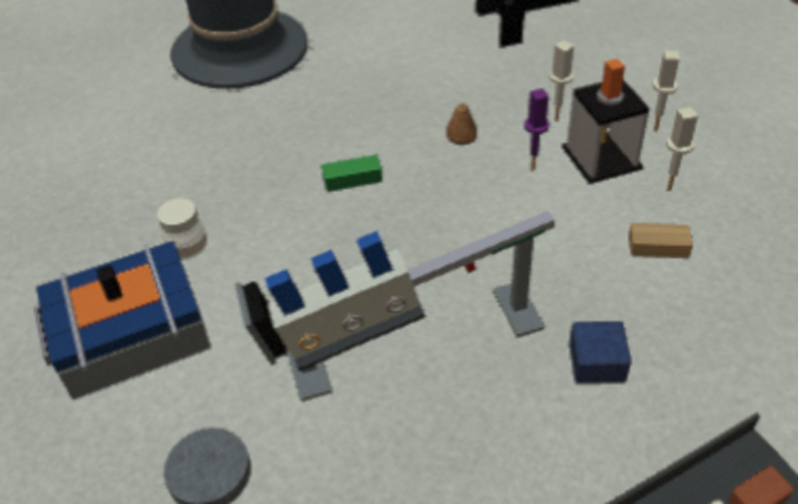

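The final picture shows three carriers queued at the stop, at (285,290), (330,272) and (375,255). The gate pin is sunk, hanging below the bar at (470,267). The cover is shut at (115,295), the probe is upright at (612,80), and the bystanders look undisturbed.

```bash
python3 -c "
from cell import robot
print(robot.job_done())"
```

```text
the job is handed in; nothing more can be done
None
```

Job handed in: the gate is sunk, the probe stands upright in its stand, the cover is shut, and all three carriers present are queued at rest against the stop; I got no verdict back, only confirmation that it was handed in.

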